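Glue up a stacked guitar heel in its jig

ROBOT

A 6-joint arm with a two-finger parallel gripper is mounted at the origin on a cart in front of the work surface, level with it; the furniture and walls round the work are solid. World frame = base frame: x ahead of the robot, y to its left, z up, the work surface at z = 0. Lengths are in m, angles in degrees, forces in N, time in s.
With the tool pointing down it reaches from about 0.4 to 0.825 m from the base axis. Payload 7 kg.
Tool frame: the origin (TCP) lies on the centre line of the jaws, within the pads' length; the fingertips stand 22 mm ahead of it and the grasp point (between the pads) lies 3 mm ahead of it; z points along the fingers, y is the line along which they close (so a half turn about z gives the same grasp; the last joint's range is limited). The gripper opens to 88 mm and grips with 3 to 60 N. Pads are 19 mm wide; open, the fingers measure 130 mm over their backs; the gripper's body (78 mm by 193 mm) begins 47 mm behind the grasp point.
Start: joints at [-51.217, 20.546, 0.682, 0, -70.136, -16.507], TCP at [0.256, -0.625, 0.21] pointing down, gripper open.
Joint ranges: [-176.03, 176.03], [-82.01, 121.73], [-58.28, 71.71], [-173.87, 95.51], [-174.79, -0.11], [-173.66, 173.66]. Speed limits (degrees/s): [136.94, 136.94, 172.46, 180, 180, 180].

INTERFACE

Orientations are given as [roll, pitch, yaw] about the fixed x, y, z axes, in that order (R = Rz(yaw) Ry(pitch) Rx(roll)).
In Python, from plant import get_state, cams, r gives the robot as it stands.
- The arm moves only by the tool apply_moves, never from a script. Its argument "targets" is a list of rows, each an object with "dp": the shift along the world's x, y, z in m, a list of three; "yaw": the turn about the world's z in degrees. In form: [{"dp": [x, y, z], "yaw": yaw}, ...]. A call has 1 to 20 rows; each row is the pose to reach, as a shift and turn from the pose commanded when the call began; what a row does not reach only later rows make up. A row lasts 1/12 s, in which the tool goes at most 41.7 mm and 7.16 degrees, less where a joint would pass 70% of its speed; a pose out of reach is approached as far as the arm can. A call with a gripper value outside its range is refused whole. "grip" is the gripper command: -1 is fully open, 1 is shut, values between are in proportion, set as the call begins (left out, the last holds). The fingers move at their own pace and stop on an object; "squeeze" is the grip in N (left out, the last holds). Time passes only in rows, so rows that repeat a pose let the fingers close. It gives the time, the measured TCP pose, the force, the opening and the grip force at its end, in the units of the state.
- get_state(): the state, without advancing time (a new reading comes with each control period).
- cams.capture(name): name is "scene" or "top" or "wrist"; returns a dict with "image" (384x512x3 uint8, red, green, blue), "range_z" (384x512 float32, m along the optical axis (not along the pixel's ray), 0 where there is no reading), "fx", "fy", "cx", "cy" (pixels), "k1" (the pictures are not rectified: a ray, as slopes to the right and down, at radius r is drawn at 1 + k1 r^2 times it, then the intrinsics apply), "R" (3x3) and "t" (3): a world point X has camera coordinates R X + t; the wrist camera has in their place "T_tool_cam" (4x4, takes a point from camera to tool coordinates, whose origin is the TCP and whose axes are the flange's). Camera axes: x right, y down, z forward; pixel columns grow to the right and rows downward; lengths in m; the calibration is good to about 2 mm. A picture is of the moment at which its call begins: read the wrist's pose just before it.
- r.close_job(): hands the job in; it is judged then, once.
The state is a dict: "time_s": time; "joints": joint angles; "qd": joint speeds; "joint_torque": joint torques, N m; "tcp_pos": TCP position; "eef_rot": TCP orientation; "contact_force": force on the tool from outside, world axes, zero at the start; "moment": the same for the moment, N m; "gripper_width": finger opening in m; "gripper_force": force on a finger pad.
Only numpy, scipy, OpenCV 4.12 (cv2) and the standard library are available. Lean on these libraries where they do the work, as an engineer would, in place of code of your own. Each camera call takes 0.05 s, during which the arm holds its last target. There are 200 camera calls.

TASK

Make up the stacked guitar heel in the gluing jig: first seat the brown hardwood block flat and square in the jig's pocket, and press the red cap of the jig's spray bottle fully down for a moment and let it come up again. Then stack every pale spacer on the block, flat inside the pocket, press the spray cap fully down and release it once more, and only then lay the black top plate on the stack. Keep everything not yet due away from the pocket, and leave the masking tape where it is.

Things in the scene. Friction and masses are not known exactly. Their poses are not given: they have to be found in the camera images.
- pocket (a point): Centre of the floor of the jig's rectangular pocket, z = 0.012, z up. The pocket is 54 mm wide along x, 80 mm long along y, open at the top, between four upright aluminium corner angles 4 mm thick and 64 mm high; above that their lips flare out to 73 mm as a lead-in. In the middle of both x sides a gap of 52 mm between the angles, down to the base, leaves room for fingers.
- jig_front (a point): Middle of the front edge of the jig's plywood base, on its top, 72 mm from the pocket's centre along -x of the pocket. The base is 262 x 104 x 12 mm, fixed, elsewhere and turned each time; on it stand the pocket and, 145 mm from the pocket's centre along +x, the axis of the fixed white spray bottle (blue band, black collar of radius 34 mm).
- cap_top (a point): Centre of the flat top (32 mm across) of the red spray cap on the bottle, about 164 mm above the bench when up; z up; it goes down with the cap. A short nozzle, level with the cap's rim, points to the pocket (-x).
- spray_cap (a joint): Travel of the red spray cap: 0 up, 0.008 m fully down. Straight down, sprung: it needs about 2 N to start, 6 N to reach the bottom, and comes up by itself.
- heel_block: Brown hardwood block, 50 x 75 x 30 mm (x, y, z). Origin in the centre of the underside. Goes in first, on the pocket's floor, its long side along the pocket's long side (either way round). Lies flat, right way up, at the start; weighs under 0.15 kg.
- spacer_0: Pale wooden spacer plate, 50 x 75 x 8 mm (x, y, z), all alike. Origin in the centre of the underside. Two to four of these spacers are on the bench; the rest are absent (None). They go on the block in any order, long side along the pocket's. Lies flat, right way up, at the start; weighs under 0.15 kg.
- spacer_1: Pale wooden spacer plate, 50 x 75 x 8 mm (x, y, z), all alike. Origin in the centre of the underside. Two to four of these spacers are on the bench; the rest are absent (None). They go on the block in any order, long side along the pocket's. Lies flat, right way up, at the start; weighs under 0.15 kg.
- spacer_2: Pale wooden spacer plate, 50 x 75 x 8 mm (x, y, z), all alike. Origin in the centre of the underside. Two to four of these spacers are on the bench; the rest are absent (None). They go on the block in any order, long side along the pocket's. Lies flat, right way up, at the start; weighs under 0.15 kg.
- spacer_3: Pale wooden spacer plate, 50 x 75 x 8 mm (x, y, z), all alike. Origin in the centre of the underside. Two to four of these spacers are on the bench; the rest are absent (None). They go on the block in any order, long side along the pocket's. Lies flat, right way up, at the start; weighs under 0.15 kg.
- top_plate: Black top plate with two brass pins flush in its upper face, 50 x 75 x 12 mm (x, y, z). Origin in the centre of the underside. Goes on last, on top of all spacers. Lies flat, right way up, at the start; weighs under 0.15 kg.
- masking_tape: Roll of masking tape lying flat, 99 mm across, 24 mm high, origin under its centre. Bystander at the left.
There are look-alikes about, which are no part of the job. Leave any blue look-alike of the heel_block alone.

How it is judged:
By the outcome, as a careful person would: the job done as asked, in the order asked, and still so for the second after the job is handed in, with the robot touching nothing.
Of spacer_0, spacer_1, spacer_2, spacer_3 only 2 to 4 are there at a start; the rules pass over those that are not, and their reading is None.
At some moment in a run one of spacer_0, spacer_1, spacer_2, spacer_3, top_plate may be knocked a few centimetres aside while the robot is not near it.
Once in a run the grip may slacken for a moment while it holds something.
It also fails if it takes over 210 s, if anything falls off the work surface, if the arm or the gripper's body presses on something with over 40 N, if the wrist force passes 120 N, or if a joint passes its speed limit or range.

## Working session

There is one attempt and no reset: what is moved stays moved. The work goes in short steps, Python scripts to look and compute and a tool call to move; the robot and the scene stay as the last step left them, time stands still between calls to the robot, and variables do not carry over. Pictures are saved under pics/ and viewed, at most 14 in all, crops included, and the job is handed in when it is done.

Besides the shell and the picture viewer there is one more tool, called by a JSON object that holds its "method" and its "body", one argument or row to a line. apply_moves: Moves the arm, as the interface text tells. Its arguments: {"type":"object","properties":{"targets":{"type":"array","items":{"type":"object","properties":{"dp":{"type":"array","items":{"type":"number"}},"yaw":{"type":"number"}}}},"grip":{"type":"number"},"squeeze":{"type":"number"}},"required":["targets"]}

```bash
ls; mkdir -p pics
cat > h.py <<'E'
import numpy as np, cv2
from plant import get_state, cams, r
from scipy.spatial.transform import Rotation as Ro
def cap(name, save=None):
    s=get_state(); c=cams.capture(name)
    if 'T_tool_cam' in c:
        T=np.eye(4); T[:3,:3]=Ro.from_euler('xyz',s['eef_rot'],degrees=True).as_matrix(); T[:3,3]=s['tcp_pos']
        M=T@np.array(c['T_tool_cam']); c['Rw']=M[:3,:3]; c['o']=M[:3,3]
    else:
        R=np.array(c['R']); c['Rw']=R.T; c['o']=-R.T@np.array(c['t'])
    if save: cv2.imwrite('pics/'+save,cv2.cvtColor(c['image'],cv2.COLOR_RGB2BGR))
    return c
def rays(c,uv):
    uv=np.atleast_2d(np.asarray(uv,float)); d=np.c_[(uv[:,0]-c['cx'])/c['fx'],(uv[:,1]-c['cy'])/c['fy']]
    s=d.copy()
    for _ in range(20): s=d/(1+c['k1']*(s**2).sum(1,keepdims=True))
    return np.c_[s,np.ones(len(s))]
def onplane(c,uv,z):
    d=rays(c,uv)@c['Rw'].T; k=(z-c['o'][2])/d[:,2]; return c['o']+d*k[:,None]
def cloud(c):
    H,W=c['range_z'].shape; v,u=np.mgrid[:H,:W]
    p=rays(c,np.c_[u.ravel(),v.ravel()])*c['range_z'].reshape(-1,1)
    P=p@c['Rw'].T+c['o']; P[c['range_z'].ravel()<=0]=np.nan
    return P.reshape(H,W,3)
E
python3 - <<'E'
from h import *
s=get_state(); print({k:np.round(v,3) for k,v in s.items()})
a=cap('scene','s0.png'); b=cap('top','t0.png')
print(a['o'],b['o'],b['fx'])
np.savez('t0.npz',P=cloud(b),im=b['image'])
E
```

```text
pics
{'time_s': np.float64(0.0), 'joints': array([-5.1216e+01,  2.0594e+01,  6.3200e-01, -2.2000e-02, -7.0137e+01,
       -1.6506e+01]), 'qd': array([ 0.052,  0.016,  0.118, -0.097, -0.104,  0.013]), 'joint_torque': array([ 1.0000e-03, -5.8272e+01,  2.9305e+01,  6.9980e+00,  7.0000e-03,
       -0.0000e+00]), 'tcp_pos': array([ 0.256, -0.624,  0.209]), 'eef_rot': array([ 1.7990e+02, -8.0000e-03, -1.5773e+02]), 'contact_force': array([-0.479, -0.119, -0.574]), 'moment': array([-0.008,  0.012, -0.07 ]), 'gripper_force': np.float64(0.0), 'gripper_width': np.float64(0.087)}
[-0.2362999   0.64399525  1.34789233] [0.26850442 0.03586774 1.63460895] 411.63155899006904
```

View pics/s0.png

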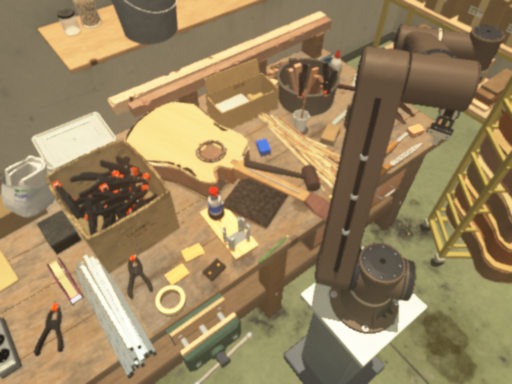

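View pics/t0.png

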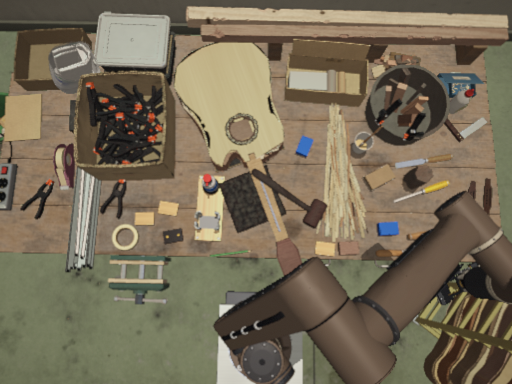

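The top view shows the jig near (208,210), with the cap at (209,184). Pale plates are at (145,218), (168,208) and perhaps (325,248). The black plate is at (173,236) and the tape at (125,237). Blue look-alikes are at (305,147) and (388,229). Brown candidates for the block are (347,247) and (380,177). I'll check heights and look at enlarged crops.

Run:
```python
from h import *
d=np.load('t0.npz'); P=d['P']; im=d['im']
for u,v in [(145,218),(168,208),(173,236),(325,248),(347,247),(380,177),(305,147),(388,229),(125,227),(208,223),(209,184),(415,236),(417,176)]:
    w=P[v-2:v+3,u-2:u+3].reshape(-1,3); print((u,v),np.round(np.nanmedian(w,0),3),im[v,u])
a=cv2.resize(im[160:270,100:260],None,fx=4.9,fy=4.9,interpolation=cv2.INTER_CUBIC)
b=cv2.resize(im[140:270,290:450],None,fx=4.6,fy=4.6,interpolation=cv2.INTER_CUBIC)
cv2.imwrite('pics/c1.png',a[...,::-1]); cv2.imwrite('pics/c2.png',b[...,::-1])
```

```text
(145, 218) [0.476 0.464 0.007] [220 189 131]
(168, 208) [0.517 0.375 0.008] [221 190 132]
(173, 236) [0.406 0.348 0.011] [64 58 55]
(325, 248) [ 0.371 -0.25   0.009] [220 193 134]
(347, 247) [ 0.375 -0.332  0.032] [159 124 102]
(380, 177) [ 0.655 -0.472  0.031] [173 145 106]
(305, 147) [ 0.777 -0.172  0.029] [ 59 113 189]
(388, 229) [ 0.447 -0.494  0.031] [ 58 111 187]
(125, 227) [0.437 0.537 0.021] [197 182 141]
(208, 223) [0.46  0.212 0.012] [169 165 158]
(209, 184) [0.592 0.202 0.129] [104  99  93]
(415, 236) [ 0.423 -0.6    0.026] [173 129  80]
(417, 176) [ 0.641 -0.584  0.12 ] [108  88  74]
```

View pics/c1.png

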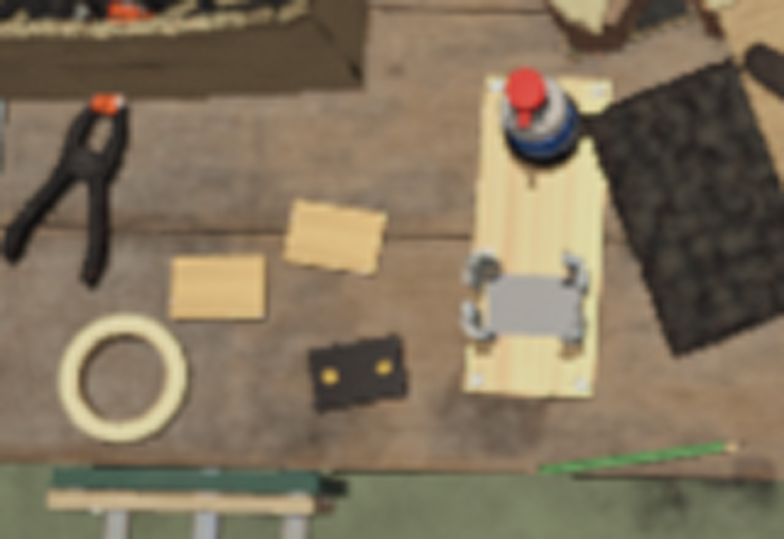

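View pics/c2.png

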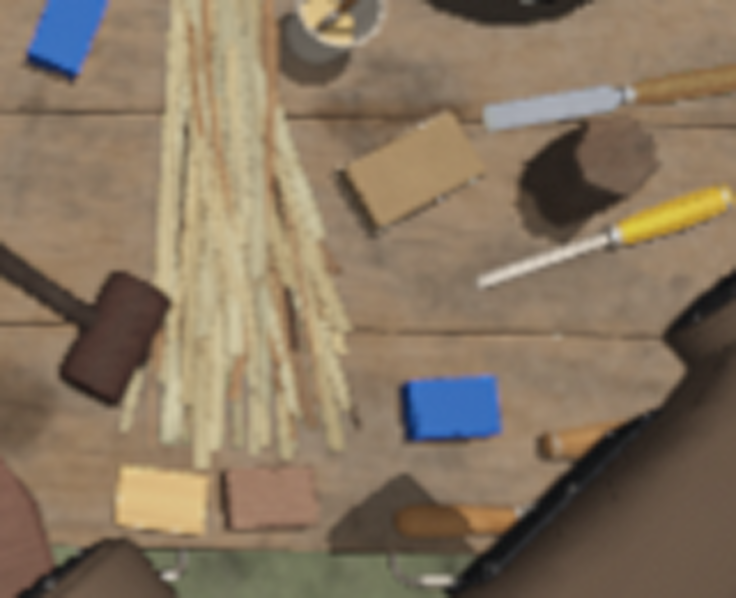

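The right-hand group holds a reddish-brown block at (347,247), height 32 mm, beside a third spacer at (325,248). The tan block at (380,177) looks bigger and is more likely a cork sanding block. I'll measure outlines and the jig.

```bash
cat >> h.py <<'E'
def blob(c,uv,z,tol=22,rad=45):
    """flood region of like colour at uv -> rect on plane z: centre, sizes, long-side yaw"""
    lab=cv2.cvtColor(cv2.GaussianBlur(c['image'],(3,3),0),cv2.COLOR_RGB2LAB).astype(int)
    u,v=map(int,uv); ref=np.median(lab[v-2:v+3,u-2:u+3].reshape(-1,3),0)
    m=(np.linalg.norm((lab-ref)*[0.6,1.5,1.5],axis=2)<tol).astype(np.uint8)
    n,L=cv2.connectedComponents(m); m=(L==L[v,u]).astype(np.uint8)
    cs=max(cv2.findContours(m,cv2.RETR_EXTERNAL,cv2.CHAIN_APPROX_NONE)[0],key=cv2.contourArea)
    return rect(onplane(c,cs[:,0],z)[:,:2])
def rect(q):
    (cx,cy),(a,b),_=R=cv2.minAreaRect((np.asarray(q)*1000).astype(np.float32))
    B=cv2.boxPoints(R); e=[B[1]-B[0],B[2]-B[1]]; l=max(e,key=np.linalg.norm)
    y=np.degrees(np.arctan2(l[1],l[0]))%180
    return np.round([cx/1000,cy/1000,max(a,b),min(a,b),y],3)
E
python3 - <<'E'
from h import *
c=cap('top'); P=cloud(c)
for n,uv,z in [('s',(145,218),.008),('s',(168,208),.008),('s',(325,248),.008),('top',(168,241),.012),('blk',(347,247),.03),('tan',(380,177),.03),('blue',(388,229),.03),('base',(210,200),.012),('pocket',(208,223),.012),('cap',(206,177),.16)]:
    print(n,uv,blob(c,uv,z))
# angles points above .05 near pocket
m=(np.abs(P[...,0]-.475)<.06)&(np.abs(P[...,1]-.21)<.07)&(P[...,2]>.045)
q=P[m]; print(len(q),np.percentile(q[:,2],[50,90,100])); print(rect(q[:,:2]))
print(np.round(get_state()['joints'],1))
E
```

```text
s (145, 218) [ 0.475  0.468 71.654 48.823 93.849]
s (168, 208) [ 0.518  0.375 74.074 48.844 81.934]
s (325, 248) [ 0.37  -0.249 75.485 49.785 82.956]
top (168, 241) [  0.406   0.349  74.282  52.686 102.463]
blk (347, 247) [ 7.530000e-01 -1.710000e-01  1.587125e+03  9.640160e+02  8.553800e+01]
tan (380, 177) [ 7.760000e-01 -1.920000e-01  1.518475e+03  9.309950e+02  8.710900e+01]
blue (388, 229) [ 0.452 -0.495 71.273 47.031 91.079]
base (210, 200) [5.21000e-01 2.09000e-01 2.56927e+02 1.03748e+02 1.79321e+02]
pocket (208, 223) [ 0.469  0.218 98.973 67.759 92.026]
cap (206, 177) [ 0.61   0.206 24.162 23.45  46.065]
94 [0.07946433 0.08509305 0.08956529]
[ 0.463  0.209 93.399 65.714 88.455]
[-51.2  20.6   0.6  -0.  -70.1 -16.5]
```

Run:
```python
from h import *
d=np.load('t0.npz'); P=d['P']; im=d['im'].astype(int)
def dep(cx,cy,w,lo,hi):
    m=((np.abs(P[...,0]-cx)<w)&(np.abs(P[...,1]-cy)<w)&(P[...,2]>lo)&(P[...,2]<hi)).astype(np.uint8)
    n,L,S,C=cv2.connectedComponentsWithStats(m); k=1+np.argmax(S[1:,4]); q=P[L==k]
    return rect(q[:,:2]),S[k,4]
print('blk',dep(.375,-.332,.07,.02,.045)); print('tan',dep(.655,-.472,.09,.02,.045)); print('blue',dep(.447,-.494,.07,.02,.045))
```

```text
blk (array([ 0.371, -0.337, 76.351, 46.811, 90.895]), np.int32(255))
tan (array([  0.658,  -0.468, 112.104,  64.756, 118.61 ]), np.int32(432))
blue (array([ 0.451, -0.495, 79.824, 50.423, 94.998]), np.int32(254))
```

{"method": "apply_moves", "body": {
  "targets": [
    {"dp":[0.005,0.04,0],"yaw":7},
    {"dp":[0.015,0.08,0],"yaw":14},
    {"dp":[0.03,0.12,0],"yaw":21},
    {"dp":[0.045,0.155,0],"yaw":28},
    {"dp":[0.06,0.19,0],"yaw":35},
    {"dp":[0.075,0.22,0],"yaw":42},
    {"dp":[0.09,0.25,0],"yaw":49},
    {"dp":[0.1,0.27,0],"yaw":56},
    {"dp":[0.11,0.285,0],"yaw":63},
    {"dp":[0.115,0.295,0],"yaw":67.7},
    {"dp":[0.115,0.295,0],"yaw":67.7},
    {"dp":[0.115,0.295,0],"yaw":67.7}
  ],
  "grip": -1,
  "squeeze": 25
}}

```text
time_s: 1.15
tcp_pos: [0.371, -0.3292, 0.2098]
eef_rot: [180.0, 0.0, -90.1]
contact_force: [-0.5, 0.1, 0.3]
gripper_width: 0.0876
gripper_force: 0.0
```

Run:
```python
from h import *
s=get_state(); print(s['time_s'],s['tcp_pos'],s['eef_rot'],np.round(s['joints'],1))
c=cap('wrist','w1.png'); P=cloud(c); np.save('w1.npy',P); print(c['o'],c['Rw'][:,2])
```

```text
1.15 [ 0.3709891 -0.3291827  0.2097745] [ 1.79997179e+02  1.25018599e-03 -9.00506636e+01] [-18.8   3.5 -21.3  -0.  -65.2  18.8]
[ 0.3710079  -0.39999947  0.38562225] [ 7.16173958e-04  2.62645533e-01 -9.64892124e-01]
```

View pics/w1.png

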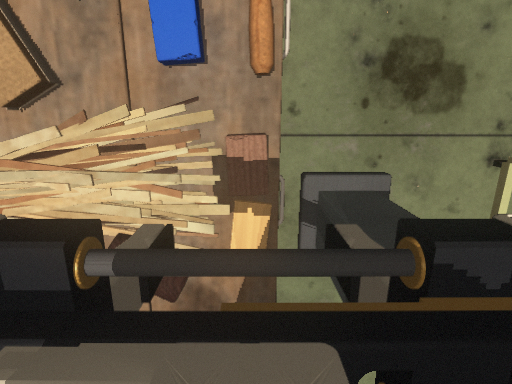

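The wrist view shows the brown block at (247,155), its lower part in shadow, the spacer at (252,225) and the blue look-alike at (177,30). I'll use the depth to locate the block.

```bash
cat >> h.py <<'E'
def dep(P,cx,cy,w,lo,hi,L=None):
    m=((np.abs(P[...,0]-cx)<w)&(np.abs(P[...,1]-cy)<w)&(P[...,2]>lo)&(P[...,2]<hi)).astype(np.uint8)
    n,Lb,S,C=cv2.connectedComponentsWithStats(m); k=1+np.argmax(S[1:,4]); q=P[Lb==k]
    return rect(q[:,:2]),int(S[k,4]),np.round(np.median(q[:,2]),4)
E
python3 - <<'E'
from h import *
P=np.load('w1.npy')
print(dep(P,.372,-.333,.06,.022,.04))
for v,u in [(147,247),(175,247),(230,250),(215,250),(100,235)]: print((u,v),np.round(P[v,u],3))
c=cap('top','t1.png')
P=cloud(c); np.savez('t1.npz',P=P)
print(dep(P,.372,-.333,.07,.02,.045))
E
```

```text
(array([ 0.374, -0.338, 74.775, 49.859, 92.507]), 2472, np.float64(0.0308))
(247, 147) [ 0.374 -0.361  0.031]
(247, 175) [ 0.374 -0.327  0.031]
(250, 230) [ 0.37  -0.245  0.008]
(250, 215) [ 0.37  -0.267  0.008]
(235, 100) [ 0.389 -0.416  0.001]
(array([ 0.371, -0.333, 68.689, 46.859, 91.016]), 222, np.float64(0.0294))
```

Run:
```python
from h import *
P=np.load('w1.npy')
for y in (-.338,-.25):
  m=(P[...,0]>.408)&(P[...,0]<.445)&(np.abs(P[...,1]-y)<.016)&(P[...,2]<.1)
  print(y,m.sum(),np.percentile(P[m][:,2],[50,95,100]) if m.sum() else '')
```

```text
-0.338 770 [0.00249807 0.03014818 0.03148423]
-0.25 546 [0.01218542 0.02344471 0.03130989]
```

{"method": "apply_moves", "body": {
  "targets": [
    {"dp":[0.003,-0.008,-0.04],"yaw":2},
    {"dp":[0.003,-0.008,-0.08],"yaw":2},
    {"dp":[0.003,-0.008,-0.11],"yaw":2},
    {"dp":[0.003,-0.008,-0.12],"yaw":2},
    {"dp":[0.003,-0.008,-0.12],"yaw":2}
  ]
}}

```text
time_s: 1.67
tcp_pos: [0.3717, -0.3375, 0.0874]
eef_rot: [179.7, 0.1, -88.2]
contact_force: [0.3, 0.2, 0.5]
gripper_width: 0.0878
gripper_force: 0.0
```

Run:
```python
from h import *
P=np.load('w1.npy')
for y in (-.38,-.36,-.338,-.3,-.28,-.265,-.25,-.235,-.22):
  o=[]
  for x in np.arange(.396,.45,.006):
    m=(np.abs(P[...,0]-x)<.003)&(np.abs(P[...,1]-y)<.011)&(P[...,2]<.1)
    o.append(round(float(np.percentile(P[m][:,2],95)),3) if m.sum()>3 else None)
  print(y,o)
```

```text
-0.38 [0.031, 0.002, 0.002, 0.002, 0.002, 0.012, 0.02, 0.02, 0.019]
-0.36 [0.032, 0.03, 0.016, 0.016, 0.021, 0.027, 0.027, 0.027, 0.029]
-0.338 [0.032, 0.002, 0.002, 0.002, 0.011, 0.011, 0.011, 0.011, 0.019]
-0.3 [0.031, 0.003, 0.003, 0.02, 0.02, 0.02, 0.02, 0.019, 0.02]
-0.28 [0.026, 0.027, 0.027, 0.027, 0.027, 0.029, 0.03, 0.03, 0.03]
-0.265 [0.021, 0.026, 0.027, 0.026, 0.031, 0.031, 0.031, 0.03, 0.03]
-0.25 [0.01, 0.003, 0.002, 0.012, 0.023, 0.023, 0.024, 0.023, 0.023]
-0.235 [0.01, 0.002, 0.002, 0.013, 0.013, 0.013, 0.013, 0.013, 0.012]
-0.22 [0.01, 0.002, 0.002, 0.002, 0.002, 0.003, 0.002, 0.014, 0.016]
```

{"method": "apply_moves", "body": {
  "targets": [
    {"dp":[0,0,0]},
    {"dp":[0,0,-0.015]},
    {"dp":[0,0,-0.035]},
    {"dp":[0,0,-0.05]},
    {"dp":[0,0,-0.05]},
    {"dp":[0,0,-0.05]}
  ],
  "grip": -0.5
}}

```text
$.targets[0]: bad value
```

{"method": "apply_moves", "body": {
  "targets": [
    {"dp":[0,0,0]},
    {"dp":[0,0,0]},
    {"dp":[0,0,0]},
    {"dp":[0,0,0]},
    {"dp":[0,0,0]},
    {"dp":[0,0,0]}
  ],
  "grip": 1,
  "squeeze": 30
}}

```text
$.targets[0]: bad value
```

{"method": "apply_moves", "body": {
  "targets": [
    {"dp":[0,0,0],"yaw":0},
    {"dp":[0,0,-0.015],"yaw":0},
    {"dp":[0,0,-0.035],"yaw":0},
    {"dp":[0,0,-0.05],"yaw":0},
    {"dp":[0,0,-0.05],"yaw":0},
    {"dp":[0,0,-0.05],"yaw":0}
  ],
  "grip": -0.5
}}

```text
time_s: 2.17
tcp_pos: [0.3748, -0.3382, 0.0413]
eef_rot: [-179.9, -0.1, -88.0]
contact_force: [-0.1, -0.2, -0.3]
gripper_width: 0.0657
gripper_force: 0.0
```

{"method": "apply_moves", "body": {
  "targets": [
    {"dp":[0,0,0],"yaw":0},
    {"dp":[0,0,0],"yaw":0},
    {"dp":[0,0,0],"yaw":0},
    {"dp":[0,0,0],"yaw":0},
    {"dp":[0,0,0],"yaw":0},
    {"dp":[0,0,0],"yaw":0}
  ],
  "grip": 1,
  "squeeze": 30
}}

```text
time_s: 2.67
tcp_pos: [0.3739, -0.3376, 0.04]
eef_rot: [-180.0, -0.0, -88.0]
contact_force: [-0.2, -0.3, 0.5]
gripper_width: 0.0314
gripper_force: 0.0
```

Run:
```python
from h import *
s=get_state(); print(s['gripper_width'],s['gripper_force'],s['tcp_pos'])
c=cap('wrist','w2.png'); P=cloud(c)
print(dep(P,.372,-.333,.06,.022,.04)); t=cap('top'); print(dep(cloud(t),.372,-.333,.07,.02,.045))
s=get_state(); print(s['gripper_width'],s['gripper_force'])
```

```text
0.03135159863669683 0.0 [ 0.37393939 -0.33763798  0.04001388]
(array([ 0.374, -0.347, 57.505, 50.01 , 92.235]), 5789, np.float64(0.0309))
(array([ 0.371, -0.314, 46.714, 29.578,  1.786]), 93, np.float64(0.0295))
0.023190515936926927 0.0
```

View pics/w2.png

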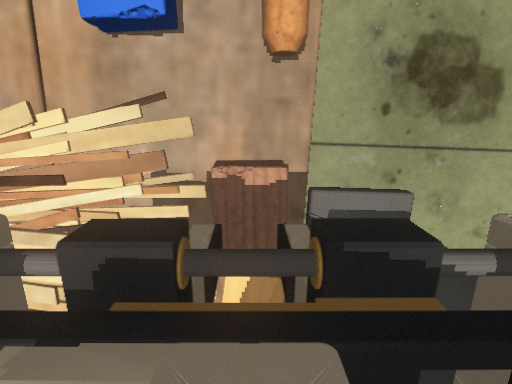

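Run:
```python
from h import *
c=cap('wrist'); s=get_state(); print(s['gripper_width'],s['gripper_force'])
def proj(X):
    p=(np.asarray(X)-c['o'])@c['Rw']; a=p[:2]/p[2]; a=a*(1+c['k1']*(a@a)); return np.round([c['fx']*a[0]+c['cx'],c['fy']*a[1]+c['cy'],p[2]*1000])
print(c['o'],c['fx'])
for X in [(.374,-.338,.04),(.374,-.338,.018),(.39,-.338,.018),(.39,-.338,.06),(.374,-.3755,.031),(.374,-.3,.031),(.374,-.25,.008)]: print(X,proj(X))
Z=c['range_z']; P=cloud(c)
for v in range(170,310,12): print(v,[tuple(np.round(P[v,u]*1000).astype(int)) if Z[v,u]>0 else None for u in (195,210,250,290,303)])
```

```text
0.019274810554878532 0.0
[ 0.3763618  -0.40837134  0.21568191] 294.0320855430831
(0.374, -0.338, 0.04) [249. 227. 188.]
(0.374, -0.338, 0.018) [249. 216. 209.]
(0.39, -0.338, 0.018) [227. 215. 209.]
(0.39, -0.338, 0.06) [221. 240. 169.]
(0.374, -0.3755, 0.031) [251. 167. 187.]
(0.374, -0.3, 0.031) [247. 273. 207.]
(0.374, -0.25, 0.008) [246. 313. 242.]
170 [(np.int64(415), np.int64(-367), np.int64(1)), (np.int64(404), np.int64(-367), np.int64(1)), (np.int64(375), np.int64(-373), np.int64(30)), (np.int64(345), np.int64(-369), np.int64(2)), (np.int64(335), np.int64(-369), np.int64(1))]
182 [(np.int64(415), np.int64(-357), np.int64(0)), (np.int64(404), np.int64(-358), np.int64(2)), (np.int64(374), np.int64(-366), np.int64(30)), (np.int64(344), np.int64(-360), np.int64(1)), (np.int64(335), np.int64(-360), np.int64(1))]
194 [(np.int64(413), np.int64(-352), np.int64(15)), (np.int64(404), np.int64(-348), np.int64(1)), (np.int64(374), np.int64(-358), np.int64(31)), (np.int64(344), np.int64(-351), np.int64(1)), (np.int64(334), np.int64(-351), np.int64(1))]
206 [(np.int64(416), np.int64(-338),
[... 1439 characters left out ...]
(-365), np.int64(144)), (np.int64(390), np.int64(-346), np.int64(114)), (np.int64(372), np.int64(-284), np.int64(10)), (np.int64(359), np.int64(-349), np.int64(117)), (np.int64(360), np.int64(-365), np.int64(144))]
290 [(np.int64(390), np.int64(-359), np.int64(142)), (np.int64(389), np.int64(-341), np.int64(115)), (np.int64(371), np.int64(-272), np.int64(9)), (np.int64(359), np.int64(-344), np.int64(117)), (np.int64(359), np.int64(-360), np.int64(142))]
302 [(np.int64(390), np.int64(-357), np.int64(144)), (np.int64(389), np.int64(-337), np.int64(116)), (np.int64(371), np.int64(-260), np.int64(8)), (np.int64(358), np.int64(-339), np.int64(118)), (np.int64(361), np.int64(-361), np.int64(149))]
```

Run:
```python
from h import *
c=cap('wrist','w3.png'); s=get_state(); print(s['gripper_width'],s['gripper_force'],s['time_s'])
P=cloud(c)
m=(P[...,2]>.036)&(P[...,2]<.125)&(np.abs(P[...,1]+.338)<.04)&(abs(P[...,0]-.374)<.1)
q=P[m]; print(len(q),np.percentile(q[:,2],[0,2,10,50]))
for z in np.arange(.04,.12,.01):
    w=q[abs(q[:,2]-z)<.005]
    if len(w): print(round(z,3),len(w),np.round(w.min(0),3),np.round(w.max(0),3))
im=c['image'][150:330,120:380]; cv2.imwrite('pics/w3c.png',cv2.resize(im,None,fx=3,fy=3)[...,::-1])
```

```text
0.01541565872102062 0.0 2.8667
2601 [0.03676039 0.03934703 0.06538806 0.09872047]
0.04 58 [ 0.466 -0.339  0.037] [ 0.474 -0.332  0.04 ]
0.05 10 [ 0.472 -0.334  0.049] [ 0.474 -0.333  0.053]
0.06 179 [ 0.351 -0.35   0.057] [ 0.397 -0.336  0.065]
0.07 384 [ 0.352 -0.35   0.065] [ 0.397 -0.336  0.075]
0.08 406 [ 0.353 -0.35   0.075] [ 0.395 -0.329  0.085]
0.09 254 [ 0.355 -0.35   0.085] [ 0.393 -0.328  0.094]
0.1 520 [ 0.36  -0.342  0.097] [ 0.387 -0.328  0.105]
0.11 168 [ 0.36  -0.347  0.105] [ 0.388 -0.331  0.115]
```

View pics/w3c.png

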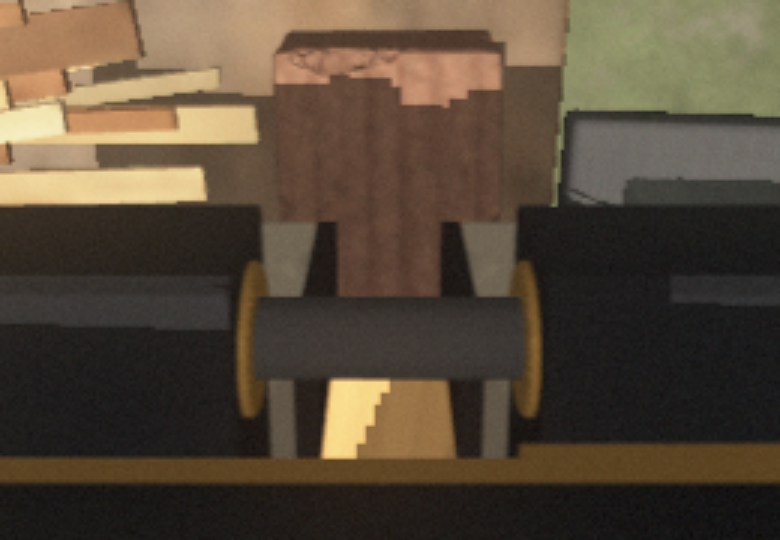

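The view shows the fingertips still above the block, at about z = 0.057 in the depth, and the fingers closed on air. The tips are higher than the spec suggests. I'll open and descend in small steps, watching the force.

{"method": "apply_moves", "body": {
  "targets": [
    {"dp":[0,0,0],"yaw":0},
    {"dp":[0,0,0],"yaw":0},
    {"dp":[0,0,0],"yaw":0},
    {"dp":[0,0,0],"yaw":0},
    {"dp":[0,0,0],"yaw":0},
    {"dp":[0,0,0],"yaw":0},
    {"dp":[0,0,0],"yaw":0},
    {"dp":[0,0,-0.006],"yaw":0},
    {"dp":[0,0,-0.012],"yaw":0},
    {"dp":[0,0,-0.012],"yaw":0}
  ],
  "grip": -0.5
}}

```text
time_s: 3.7
tcp_pos: [0.373, -0.3372, 0.0264]
eef_rot: [179.9, 0.1, -88.0]
contact_force: [-0.1, 0.6, -0.4]
gripper_width: 0.0653
gripper_force: 0.0
```

```bash
cat > tip.py <<'E'
from h import *
c=cap('wrist'); s=get_state(); print(s['gripper_width'],s['contact_force'],s['tcp_pos'])
P=cloud(c); x0,y0,z0=s['tcp_pos']
m=(P[...,2]>z0-.03)&(P[...,2]<z0+.06)&(np.abs(P[...,1]-y0)<.03)&(abs(P[...,0]-x0)<.1)
for z in np.arange(z0-.03,z0+.06,.006):
    w=P[m&(abs(P[...,2]-z)<.003)]
    if len(w): print(round(z,3),len(w),np.round(np.percentile(w,[2,98],axis=0),3).tolist())
E
python3 tip.py
```

```text
0.0653832702950342 [ 0.00643068 -0.50721115  0.0081844 ] [ 0.37312007 -0.33728288  0.02677753]
-0.003 150 [[0.331, -0.366, -0.002], [0.465, -0.313, -0.0]]
0.003 3787 [[0.333, -0.366, -0.0], [0.465, -0.313, 0.002]]
0.009 1353 [[0.417, -0.365, 0.007], [0.471, -0.331, 0.011]]
0.015 1092 [[0.406, -0.366, 0.012], [0.472, -0.348, 0.018]]
0.021 223 [[0.452, -0.367, 0.018], [0.472, -0.344, 0.024]]
0.027 1083 [[0.35, -0.362, 0.025], [0.472, -0.327, 0.03]]
0.033 5010 [[0.351, -0.367, 0.03], [0.398, -0.326, 0.032]]
0.045 89 [[0.337, -0.348, 0.044], [0.409, -0.332, 0.048]]
0.051 325 [[0.326, -0.35, 0.048], [0.421, -0.335, 0.054]]
0.057 347 [[0.326, -0.35, 0.054], [0.421, -0.338, 0.06]]
0.063 437 [[0.326, -0.35, 0.06], [0.421, -0.341, 0.066]]
0.069 367 [[0.325, -0.35, 0.066], [0.421, -0.343, 0.072]]
0.075 404 [[0.324, -0.351, 0.072], [0.422, -0.329, 0.078]]
0.081 207 [[0.324, -0.35, 0.078], [0.423, -0.328, 0.083]]
```

Measured again, the tips sit about 18–20 mm above the reported TCP, not 22 mm below it. I'll work with the measured offset: tip_z ≈ tcp_z + 0.019.

{"method": "apply_moves", "body": {
  "targets": [
    {"dp":[0,0,-0.008],"yaw":0},
    {"dp":[0,0,-0.016],"yaw":0},
    {"dp":[0,0,-0.022],"yaw":0},
    {"dp":[0,0,-0.028],"yaw":0},
    {"dp":[0,0,-0.028],"yaw":0},
    {"dp":[0,0,-0.028],"yaw":0}
  ],
  "grip": -0.5
}}

```text
time_s: 4.25
tcp_pos: [0.3735, -0.3375, -0.0008]
eef_rot: [179.9, 0.0, -88.0]
contact_force: [-0.1, -0.9, -0.7]
gripper_width: 0.0656
gripper_force: 0.0
```

```bash
python3 tip.py
```

```text
0.06535628598918429 [ 0.19157002  0.08800625 -0.25470758] [ 0.37377594 -0.33761217 -0.00043246]
-0.0 3055 [[0.332, -0.367, -0.0], [0.454, -0.325, 0.002]]
0.006 514 [[0.407, -0.366, 0.003], [0.462, -0.341, 0.009]]
0.012 959 [[0.408, -0.365, 0.009], [0.463, -0.333, 0.015]]
0.018 1178 [[0.34, -0.367, 0.015], [0.473, -0.338, 0.02]]
0.024 617 [[0.327, -0.36, 0.021], [0.47, -0.336, 0.027]]
0.03 8068 [[0.341, -0.367, 0.027], [0.466, -0.309, 0.032]]
0.036 455 [[0.326, -0.351, 0.033], [0.421, -0.34, 0.038]]
0.042 355 [[0.325, -0.351, 0.039], [0.422, -0.343, 0.044]]
0.048 415 [[0.325, -0.351, 0.045], [0.423, -0.328, 0.05]]
0.054 205 [[0.325, -0.351, 0.051], [0.424, -0.328, 0.056]]
```

{"method": "apply_moves", "body": {
  "targets": [
    {"dp":[0,0,-0.002],"yaw":0},
    {"dp":[0,0,-0.002],"yaw":0},
    {"dp":[0,0,-0.002],"yaw":0},
    {"dp":[0,0,-0.002],"yaw":0},
    {"dp":[0,0,-0.002],"yaw":0},
    {"dp":[0,0,-0.002],"yaw":0}
  ],
  "grip": 1,
  "squeeze": 30
}}

```text
time_s: 4.8
tcp_pos: [0.3739, -0.3376, -0.0021]
eef_rot: [-180.0, -0.0, -88.0]
contact_force: [0.3, 0.3, 1.1]
gripper_width: 0.0496
gripper_force: 30.0
```

{"method": "apply_moves", "body": {
  "targets": [
    {"dp":[0,0,0.02],"yaw":0},
    {"dp":[0,0,0.05],"yaw":0},
    {"dp":[0.005,0,0.09],"yaw":0},
    {"dp":[0.01,0.005,0.13],"yaw":0},
    {"dp":[0.02,0.02,0.165],"yaw":0},
    {"dp":[0.03,0.045,0.195],"yaw":0},
    {"dp":[0.045,0.075,0.215],"yaw":0},
    {"dp":[0.06,0.11,0.225],"yaw":0},
    {"dp":[0.075,0.145,0.23],"yaw":0},
    {"dp":[0.085,0.183,0.23],"yaw":0},
    {"dp":[0.09,0.22,0.23],"yaw":0},
    {"dp":[0.09,0.26,0.23],"yaw":0},
    {"dp":[0.09,0.3,0.23],"yaw":0},
    {"dp":[0.09,0.34,0.23],"yaw":0},
    {"dp":[0.09,0.38,0.23],"yaw":0},
    {"dp":[0.09,0.42,0.23],"yaw":0},
    {"dp":[0.09,0.46,0.23],"yaw":-1},
    {"dp":[0.09,0.5,0.23],"yaw":-2},
    {"dp":[0.09,0.535,0.23],"yaw":-2.7},
    {"dp":[0.09,0.565,0.23],"yaw":-2.7}
  ]
}}

```text
time_s: 6.47
tcp_pos: [0.4633, 0.2298, 0.2278]
eef_rot: [-180.0, 0.0, -90.7]
contact_force: [1.8, 0.2, -1.3]
gripper_width: 0.0499
gripper_force: 30.0
```

{"method": "apply_moves", "body": {
  "targets": [
    {"dp":[0,0.03,0],"yaw":0},
    {"dp":[0,0.06,0],"yaw":0},
    {"dp":[0,0.07,0],"yaw":0},
    {"dp":[0,0.07,0],"yaw":0},
    {"dp":[0,0.07,0],"yaw":0}
  ]
}}

```text
time_s: 6.88
tcp_pos: [0.4634, 0.2974, 0.2272]
eef_rot: [180.0, -0.0, -90.7]
contact_force: [-0.4, -0.5, -1.3]
gripper_width: 0.0502
gripper_force: 3.0
```

Run:
```python
from h import *
s=get_state(); print(s['time_s'],s['tcp_pos'],s['eef_rot'],np.round(s['joints'],1),s['gripper_width'])
c=cap('wrist','w4.png'); P=cloud(c); np.save('w4.npy',P); print(c['o'])
t=cap('top','t4.png'); np.savez('t4.npz',P=cloud(t))
```

```text
6.8833 [0.4634368  0.29743087 0.22724701] [ 1.79951548e+02 -4.92204894e-02 -9.06687651e+01] [ 53.1   8.2 -13.5  -0.  -68.3 -53.7] 0.05016826317071359
[0.46283798 0.22677123 0.40315658]
```

View pics/w4.png

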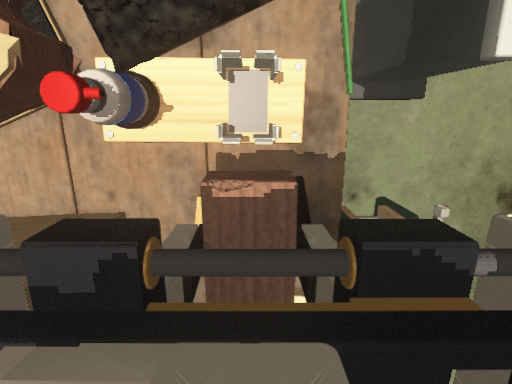

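The view shows the pocket floor at (248,100), the cap at (67,92) and the block still held. The grip has slackened to 3 N, so I'll re-squeeze first.

{"method": "apply_moves", "body": {
  "targets": [
    {"dp":[0,0,0],"yaw":0},
    {"dp":[0,0,0],"yaw":0},
    {"dp":[0,0,0],"yaw":0}
  ],
  "grip": 1,
  "squeeze": 40
}}

```text
time_s: 7.23
tcp_pos: [0.464, 0.2967, 0.2281]
eef_rot: [-180.0, 0.0, -90.8]
contact_force: [0.5, 0.2, -0.7]
gripper_width: 0.0496
gripper_force: 40.0
```

Run:
```python
from h import *
s=get_state(); c=cap('wrist'); P=cloud(c); print(s['tcp_pos'],s['gripper_force'],s['gripper_width'])
# held block: points between jaws
m=np.zeros(P.shape[:2],bool); m[165:250,190:310]=1
q=P[m&(P[...,2]>.1)&(abs(P[...,0]-.463)<.03)&(P[...,2]<.3)]; print('held z',np.percentile(q[:,2],[5,50,95]),q.min(0),q.max(0))
# base: yellow mask on plane .012
print('base',blob(c,(200,110),.012,tol=30)); print('pocket floor',blob(c,(248,100),.012,tol=20))
hsv=cv2.cvtColor(c['image'],cv2.COLOR_RGB2HSV)
m=(((hsv[...,0]<8)|(hsv[...,0]>172))&(hsv[...,1]>180)&(hsv[...,2]>120)).astype(np.uint8)
n,L,S,C=cv2.connectedComponentsWithStats(m); k=1+np.argmax(S[1:,4]); q=P[L==k]; zz=np.nanpercentile(q[:,2],80); q=q[q[:,2]>zz-.004]
print('cap',S[k],C[k],zz,np.nanmedian(q,0),rect(q[:,:2]))
# angle lips
q=P[(abs(P[...,0]-.463)<.06)&(abs(P[...,1]-.21)<.07)&(P[...,2]>.06)&(P[...,2]<.11)]; print('lips',len(q),np.percentile(q[:,2],[50,95,100]),rect(q[:,:2]))
h=q[q[:,2]>.082]; print(len(h),rect(h[:,:2]))
```

```text
[0.46398981 0.29672011 0.22805118] 39.983893632888794 0.049648940692679264
held z [0.24651888 0.26083259 0.26238882] [0.43308687 0.25795719 0.23251436] [0.49299932 0.29608135 0.27810218]
base [  0.571   0.209 164.481 102.684 178.49 ]
pocket floor [ 0.464  0.212 75.678 49.504 88.977]
cap [  41   72   41   42 1307] [60.99464422 92.74674828] 0.16537283806918776 [0.60843853 0.20826251 0.16481171] [  0.609   0.208  30.431  30.308 179.04 ]
lips 1229 [0.08142103 0.08620548 0.08811622] [ 0.464  0.211 93.08  66.633 89.155]
578 [ 0.464  0.211 93.08  66.633 89.155]
```

{"method": "apply_moves", "body": {
  "targets": [
    {"dp":[0,-0.03,0],"yaw":-0.4},
    {"dp":[0,-0.06,-0.02],"yaw":-0.4},
    {"dp":[0,-0.08,-0.05],"yaw":-0.4},
    {"dp":[0,-0.086,-0.08],"yaw":-0.4},
    {"dp":[0,-0.086,-0.11],"yaw":-0.4},
    {"dp":[0,-0.086,-0.125],"yaw":-0.4},
    {"dp":[0,-0.086,-0.125],"yaw":-0.4},
    {"dp":[0,-0.086,-0.125],"yaw":-0.4}
  ]
}}

```text
time_s: 7.95
tcp_pos: [0.4639, 0.2109, 0.1027]
eef_rot: [180.0, -0.1, -91.1]
contact_force: [0.6, 0.5, -0.6]
gripper_width: 0.0494
gripper_force: 40.0
```

{"method": "apply_moves", "body": {
  "targets": [
    {"dp":[0,0,-0.008],"yaw":0},
    {"dp":[0,0,-0.016],"yaw":0},
    {"dp":[0,0,-0.024],"yaw":0},
    {"dp":[0,0,-0.032],"yaw":0},
    {"dp":[0,0,-0.04],"yaw":0},
    {"dp":[0,0,-0.046],"yaw":0},
    {"dp":[0,0,-0.052],"yaw":0},
    {"dp":[0,0,-0.052],"yaw":0}
  ]
}}

```text
time_s: 8.62
tcp_pos: [0.4632, 0.2109, 0.0493]
eef_rot: [179.9, -0.1, -91.1]
contact_force: [0.0, -0.2, -0.7]
gripper_width: 0.0497
gripper_force: 40.0
```

No contact so far. I'll lower the rest of the way.

{"method": "apply_moves", "body": {
  "targets": [
    {"dp":[0,0,-0.008],"yaw":0},
    {"dp":[0,0,-0.016],"yaw":0},
    {"dp":[0,0,-0.024],"yaw":0},
    {"dp":[0,0,-0.03],"yaw":0},
    {"dp":[0,0,-0.035],"yaw":0},
    {"dp":[0,0,-0.038],"yaw":0},
    {"dp":[0,0,-0.038],"yaw":0},
    {"dp":[0,0,-0.038],"yaw":0}
  ]
}}

```text
time_s: 9.28
tcp_pos: [0.4639, 0.2114, 0.0127]
eef_rot: [180.0, -0.0, -91.1]
contact_force: [-0.1, 0.0, -0.9]
gripper_width: 0.0496
gripper_force: 40.0
```

{"method": "apply_moves", "body": {
  "targets": [
    {"dp":[0,0,-0.001],"yaw":0},
    {"dp":[0,0,-0.002],"yaw":0},
    {"dp":[0,0,-0.003],"yaw":0},
    {"dp":[0,0,-0.003],"yaw":0}
  ]
}}

```text
time_s: 9.62
tcp_pos: [0.464, 0.2115, 0.0099]
eef_rot: [-180.0, 0.0, -91.1]
contact_force: [-0.5, -0.0, -0.1]
gripper_width: 0.0499
gripper_force: 40.0
```

{"method": "apply_moves", "body": {
  "targets": [
    {"dp":[0,0,0],"yaw":0},
    {"dp":[0,0,0],"yaw":0},
    {"dp":[0,0,0],"yaw":0},
    {"dp":[0,0,0],"yaw":0},
    {"dp":[0,0,0.02],"yaw":0},
    {"dp":[0,0,0.05],"yaw":0},
    {"dp":[0,0,0.09],"yaw":0},
    {"dp":[0,0.02,0.13],"yaw":0},
    {"dp":[0,0.05,0.17],"yaw":0},
    {"dp":[0,0.085,0.2],"yaw":0},
    {"dp":[0,0.085,0.218],"yaw":0},
    {"dp":[0,0.085,0.218],"yaw":0},
    {"dp":[0,0.085,0.218],"yaw":0}
  ],
  "grip": -0.5
}}

```text
time_s: 10.7
tcp_pos: [0.4642, 0.2978, 0.2293]
eef_rot: [-179.9, 0.2, -91.1]
contact_force: [0.6, -1.1, -1.0]
gripper_width: 0.0658
gripper_force: 0.0
```

Run:
```python
from h import *
s=get_state(); c=cap('wrist','w5.png'); P=cloud(c); print(s['tcp_pos'],s['time_s'])
print('block',blob(c,(248,100),.042)); 
m=(abs(P[...,0]-.464)<.02)&(abs(P[...,1]-.211)<.03); q=P[m]
A=np.c_[q[:,:2]-[.464,.211],np.ones(len(q))]; k=np.linalg.lstsq(A[abs(q[:,2]-.042)<.01],q[abs(q[:,2]-.042)<.01][:,2],rcond=None)[0]; print('plane',k, len(q))
im=c['image'][20:190,30:330]; cv2.imwrite('pics/w5c.png',cv2.resize(im,None,fx=2.6,fy=2.6)[...,::-1])
t=cap('top','t5.png'); Pt=cloud(t)
print([ (uv,blob(t,uv,.008)) for uv in ((145,218),(168,208),(325,248))], blob(t,(168,241),.012))
```

```text
[0.46424389 0.2977806  0.22933162] 10.7
block [ 0.465  0.212 75.321 58.846 88.931]
plane [0.00103029 0.00215425 0.04289897] 1813
[((145, 218), array([6.690000e-01, 2.200000e-02, 2.289945e+03, 1.594888e+03,
       9.123800e+01])), ((168, 208), array([6.690000e-01, 2.200000e-02, 2.289945e+03, 1.594888e+03,
       9.123800e+01])), ((325, 248), array([ 0.37 , -0.249, 75.921, 49.785, 82.956]))] [  0.472   0.363 194.003 102.812   3.734]
```

View pics/w5c.png

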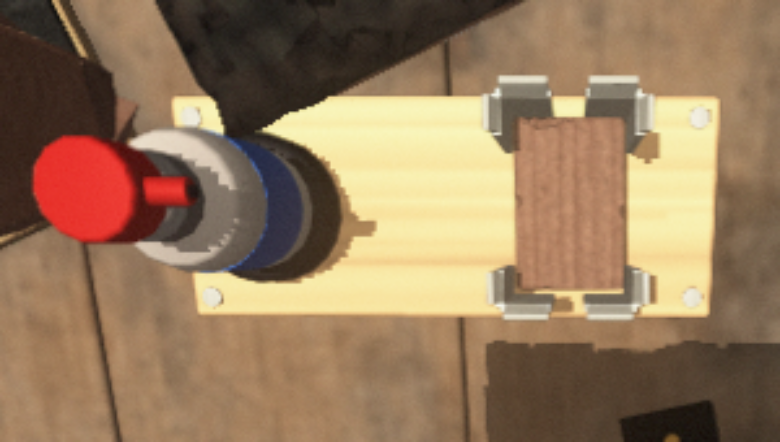

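View pics/t5.png

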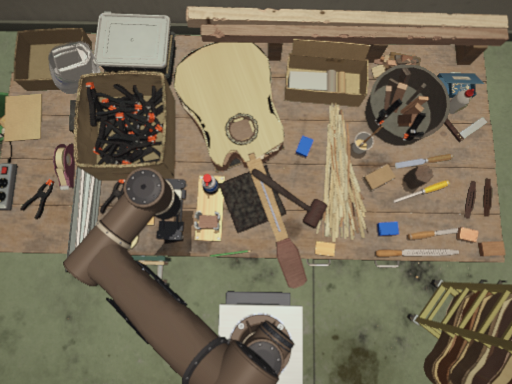

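The block lies flat in the pocket at (571,205) in the crop. The top view, with the arm moved away, now shows two items hidden before: tan at (469,235) and dark brown at (491,249). I'll check both against the sizes given.

Run:
```python
from h import *
t=cap('top'); P=cloud(t); im=t['image']
for u,v in [(469,235),(491,249),(325,248)]:
    p=np.nanmedian(P[v-1:v+2,u-1:u+2].reshape(-1,3),0); print((u,v),np.round(p,3),im[v,u])
    print(dep(P,p[0],p[1],.09,.006,.2))
im2=cv2.resize(im[205:265,430:512],None,fx=7,fy=7,interpolation=cv2.INTER_CUBIC); cv2.imwrite('pics/c5.png',im2[...,::-1])
```

```text
(469, 235) [ 0.431 -0.814  0.028] [211 162 123]
(array([  0.441,  -0.793, 132.841,  55.658,  71.203]), 289, np.float64(0.0256))
(491, 249) [ 0.377 -0.89   0.032] [158 120  86]
(array([ 0.377, -0.9  , 92.244, 58.882, 93.85 ]), 349, np.float64(0.0335))
(325, 248) [ 0.371 -0.251  0.006] [220 193 134]
(array([ 0.368, -0.251, 80.885, 57.174, 75.989]), 170, np.float64(0.0097))
```

View pics/c5.png

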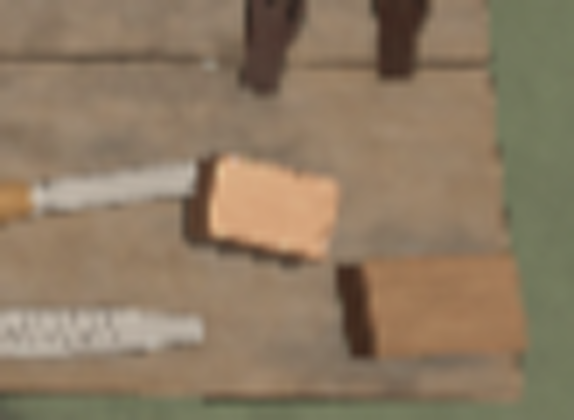

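Both are out of reach (r > 0.9) and the wrong size, so they aren't part of the job. That leaves three spacers. Next is the cap press with closed fingers.

{"method": "apply_moves", "body": {
  "targets": [
    {"dp":[0.03,-0.02,0.0],"yaw":0},
    {"dp":[0.065,-0.04,0],"yaw":0},
    {"dp":[0.1,-0.06,0],"yaw":0},
    {"dp":[0.13,-0.08,0],"yaw":0},
    {"dp":[0.145,-0.089,-0.02],"yaw":0},
    {"dp":[0.145,-0.089,-0.045],"yaw":0},
    {"dp":[0.145,-0.089,-0.065],"yaw":0},
    {"dp":[0.145,-0.089,-0.075],"yaw":0},
    {"dp":[0.145,-0.089,-0.075],"yaw":0},
    {"dp":[0.145,-0.089,-0.075],"yaw":0},
    {"dp":[0.145,-0.089,-0.075],"yaw":0}
  ],
  "grip": 1,
  "squeeze": 10
}}

```text
time_s: 11.77
tcp_pos: [0.6093, 0.2078, 0.154]
eef_rot: [-179.9, 0.0, -91.1]
contact_force: [0.8, -0.3, 0.1]
gripper_width: 0.0016
gripper_force: 0.0
```

{"method": "apply_moves", "body": {
  "targets": [
    {"dp":[0,0,-0.002],"yaw":0},
    {"dp":[0,0,-0.004],"yaw":0},
    {"dp":[0,0,-0.006],"yaw":0},
    {"dp":[0,0,-0.007],"yaw":0},
    {"dp":[0,0,-0.008],"yaw":0},
    {"dp":[0,0,-0.008],"yaw":0}
  ]
}}

```text
time_s: 12.27
tcp_pos: [0.6091, 0.2077, 0.1451]
eef_rot: [-180.0, 0.0, -91.1]
contact_force: [-0.8, 1.5, 3.8]
gripper_width: 0.0005
gripper_force: 1.5
```

{"method": "apply_moves", "body": {
  "targets": [
    {"dp":[0,0,-0.001],"yaw":0},
    {"dp":[0,0,-0.002],"yaw":0},
    {"dp":[0,0,-0.003],"yaw":0},
    {"dp":[0,0,-0.004],"yaw":0},
    {"dp":[0,0,-0.005],"yaw":0},
    {"dp":[0,0,-0.005],"yaw":0}
  ]
}}

```text
time_s: 12.77
tcp_pos: [0.6091, 0.2077, 0.1399]
eef_rot: [-180.0, 0.0, -91.1]
contact_force: [-1.3, 1.9, 5.1]
gripper_width: 0.0004
gripper_force: 2.8
```

{"method": "apply_moves", "body": {
  "targets": [
    {"dp":[0,0,-0.001],"yaw":0},
    {"dp":[0,0,-0.002],"yaw":0},
    {"dp":[0,0,-0.003],"yaw":0},
    {"dp":[0,0,-0.003],"yaw":0}
  ]
}}

```text
time_s: 13.1
tcp_pos: [0.6093, 0.2077, 0.1393]
eef_rot: [-179.9, 0.0, -91.1]
contact_force: [-7.3, 1.0, 18.0]
gripper_width: 0.0004
gripper_force: 9.2
```

{"method": "apply_moves", "body": {
  "targets": [
    {"dp":[0,0,0],"yaw":0},
    {"dp":[0,0,0],"yaw":0},
    {"dp":[0,0,0.01],"yaw":0},
    {"dp":[0,0,0.04],"yaw":0},
    {"dp":[0,0,0.075],"yaw":0},
    {"dp":[-0.01,0.03,0.092],"yaw":0},
    {"dp":[-0.025,0.065,0.092],"yaw":0},
    {"dp":[-0.04,0.1,0.092],"yaw":0},
    {"dp":[-0.055,0.135,0.092],"yaw":0},
    {"dp":[-0.07,0.17,0.092],"yaw":0},
    {"dp":[-0.085,0.205,0.092],"yaw":0},
    {"dp":[-0.1,0.24,0.092],"yaw":0},
    {"dp":[-0.115,0.275,0.092],"yaw":0},
    {"dp":[-0.12,0.3,0.092],"yaw":0},
    {"dp":[-0.12,0.312,0.092],"yaw":0},
    {"dp":[-0.12,0.312,0.092],"yaw":0},
    {"dp":[-0.12,0.312,0.092],"yaw":0}
  ],
  "grip": -0.5
}}

```text
time_s: 14.52
tcp_pos: [0.4886, 0.519, 0.2276]
eef_rot: [179.9, -0.1, -91.1]
contact_force: [0.7, 0.6, 0.0]
gripper_width: 0.0658
gripper_force: 0.0
```

Run:
```python
from h import *
s=get_state(); c=cap('wrist','w6.png'); P=cloud(c); np.save('w6.npy',P); print(s['tcp_pos'],s['eef_rot'],s['time_s'],np.round(s['joints'],1))
t=cap('top'); Pt=cloud(t); q=Pt[(abs(Pt[...,0]-.609)<.02)&(abs(Pt[...,1]-.208)<.02)]; print('cap z',np.nanpercentile(q[:,2],[90,98]))
```

```text
[0.48857812 0.51899379 0.22755906] [ 1.79931059e+02 -1.21983144e-01 -9.11005243e+01] 14.5167 [ 62.3  23.7   7.8  -0.  -74.2 -63.4]
cap z [0.16649961 0.168821  ]
```

View pics/w6.png

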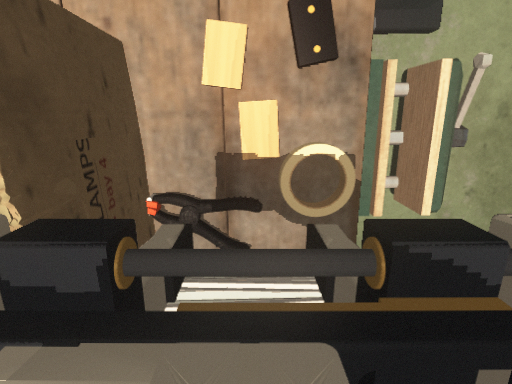

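The spray cap is up again. The view shows spacer A at (225,55), spacer B at (260,130), the top plate at (313,33) and the tape at (318,181).

Run:
```python
from h import *
P=np.load('w6.npy'); im=cv2.cvtColor(cv2.imread('pics/w6.png'),cv2.COLOR_BGR2RGB)
c=cap('wrist')
print('A',blob(c,(225,55),.008,tol=30),dep(P,.518,.375,.055,.0045,.013)); print('B lit',blob(c,(260,125),.008,tol=30)); print('B',dep(P,.475,.468,.05,.0045,.013)); print('T',blob(c,(313,35),.012,tol=25),dep(P,.406,.349,.06,.006,.017))
```

```text
A [ 0.518  0.377 74.648 49.703 82.113] (array([ 0.517,  0.377, 75.52 , 50.298, 82.327]), 2681, np.float64(0.0088))
B lit [ 0.475  0.467 71.274 49.698 92.139]
B (array([ 0.474,  0.469, 75.253, 50.061, 92.491]), 2200, np.float64(0.009))
T [  0.408   0.352  76.639  52.216 100.872] (array([  0.408,   0.352,  74.208,  49.472, 101.218]), 2648, np.float64(0.0127))
```

{"method": "apply_moves", "body": {
  "targets": [
    {"dp":[-0.008,-0.025,-0.03],"yaw":2},
    {"dp":[-0.0145,-0.051,-0.065],"yaw":3.5},
    {"dp":[-0.0145,-0.051,-0.105],"yaw":3.5},
    {"dp":[-0.0145,-0.051,-0.145],"yaw":3.5},
    {"dp":[-0.0145,-0.051,-0.18],"yaw":3.5},
    {"dp":[-0.0145,-0.051,-0.21],"yaw":3.5},
    {"dp":[-0.0145,-0.051,-0.225],"yaw":3.5},
    {"dp":[-0.0145,-0.051,-0.233],"yaw":3.5},
    {"dp":[-0.0145,-0.051,-0.239],"yaw":3.5},
    {"dp":[-0.0145,-0.051,-0.243],"yaw":3.5},
    {"dp":[-0.0145,-0.051,-0.243],"yaw":3.5},
    {"dp":[-0.0145,-0.051,-0.243],"yaw":3.5}
  ],
  "grip": -0.5
}}

```text
time_s: 15.67
tcp_pos: [0.4749, 0.4689, -0.013]
eef_rot: [-179.9, 0.1, -87.6]
contact_force: [-0.0, -0.3, 0.5]
gripper_width: 0.066
gripper_force: 0.0
```

{"method": "apply_moves", "body": {
  "targets": [
    {"dp":[0,0,0],"yaw":0},
    {"dp":[0,0,0],"yaw":0},
    {"dp":[0,0,0],"yaw":0},
    {"dp":[0,0,0],"yaw":0},
    {"dp":[0,0,0],"yaw":0}
  ],
  "grip": 1,
  "squeeze": 30
}}

```text
time_s: 16.08
tcp_pos: [0.4745, 0.4688, -0.0135]
eef_rot: [-180.0, 0.0, -87.6]
contact_force: [-1.5, -0.2, 4.8]
gripper_width: 0.0492
gripper_force: 30.0
```

{"method": "apply_moves", "body": {
  "targets": [
    {"dp":[0,0,0.02],"yaw":0},
    {"dp":[0,0,0.055],"yaw":0},
    {"dp":[0,-0.01,0.09],"yaw":-1},
    {"dp":[-0.003,-0.04,0.12],"yaw":-2},
    {"dp":[-0.006,-0.075,0.14],"yaw":-3.5},
    {"dp":[-0.01,-0.11,0.145],"yaw":-3.5},
    {"dp":[-0.0105,-0.14,0.145],"yaw":-3.5},
    {"dp":[-0.0105,-0.165,0.145],"yaw":-3.5},
    {"dp":[-0.0105,-0.172,0.145],"yaw":-3.5},
    {"dp":[-0.0105,-0.172,0.145],"yaw":-3.5}
  ]
}}

```text
time_s: 16.92
tcp_pos: [0.4637, 0.2946, 0.1312]
eef_rot: [-180.0, 0.0, -91.2]
contact_force: [0.4, 1.4, -0.4]
gripper_width: 0.0491
gripper_force: 30.0
```

```bash
cat > held.py <<'E'
from h import *
import sys
s=get_state(); c=cap('wrist'); P=cloud(c); x,y,z=s['tcp_pos']; print(s['time_s'],np.round(s['tcp_pos'],4),np.round(s['eef_rot'],1),s['gripper_width'],s['gripper_force'])
q=P[(abs(P[...,0]-x)<.023)&(P[...,1]<y)&(P[...,1]>y-.06)&(abs(P[...,2]-z-.02)<.015)]
print('held n',len(q),'top-tcp',np.round(np.median(q[:,2])-z,4),'y range rel',np.round(np.percentile(q[:,1],[1,99])-y,4))
A=np.c_[q[:,:2]-[x,y],np.ones(len(q))]; print('tilt',np.linalg.lstsq(A,q[:,2],rcond=None)[0].round(4))
# stack in the pocket
q=P[(abs(P[...,0]-.464)<.02)&(abs(P[...,1]-.211)<.025)]; q=q[q[:,2]<.1]; A=np.c_[q[:,:2]-[.464,.211],np.ones(len(q))]
print('stack',len(q),np.linalg.lstsq(A,q[:,2],rcond=None)[0].round(4)) if len(q)>50 else None
E
python3 held.py
```

```text
16.9167 [0.4637 0.2946 0.1312] [-180.     0.   -91.2] 0.04914472505669805 29.999277591705322
held n 5616 top-tcp 0.0225 y range rel [-0.0377 -0.0003]
tilt [0.0004 0.0192 0.1539]
stack 2867 [-0.0003 -0.0006  0.0429]
```

{"method": "apply_moves", "body": {
  "targets": [
    {"dp":[0,-0.035,0],"yaw":0},
    {"dp":[0,-0.07,0],"yaw":0},
    {"dp":[0,-0.086,-0.01],"yaw":0},
    {"dp":[0,-0.086,-0.03],"yaw":0},
    {"dp":[0,-0.086,-0.04],"yaw":0},
    {"dp":[0,-0.086,-0.05],"yaw":0},
    {"dp":[0,-0.086,-0.06],"yaw":0},
    {"dp":[0,-0.086,-0.07],"yaw":0},
    {"dp":[0,-0.086,-0.08],"yaw":0},
    {"dp":[0,-0.086,-0.08],"yaw":0}
  ]
}}

```text
time_s: 17.8
tcp_pos: [0.4628, 0.21, 0.0485]
eef_rot: [179.9, -0.1, -91.1]
contact_force: [-0.2, -0.1, -0.2]
gripper_width: 0.049
gripper_force: 30.0
```

{"method": "apply_moves", "body": {
  "targets": [
    {"dp":[0,0,-0.006],"yaw":0},
    {"dp":[0,0,-0.012],"yaw":0},
    {"dp":[0,0,-0.017],"yaw":0},
    {"dp":[0,0,-0.02],"yaw":0},
    {"dp":[0,0,-0.022],"yaw":0},
    {"dp":[0,0,-0.022],"yaw":0}
  ]
}}

```text
time_s: 18.3
tcp_pos: [0.4639, 0.2104, 0.0287]
eef_rot: [180.0, -0.0, -91.1]
contact_force: [0.0, -0.3, -0.4]
gripper_width: 0.0494
gripper_force: 30.0
```

{"method": "apply_moves", "body": {
  "targets": [
    {"dp":[0,0,0],"yaw":0},
    {"dp":[0,0,0],"yaw":0},
    {"dp":[0,0,0],"yaw":0},
    {"dp":[0,0,0.02],"yaw":0},
    {"dp":[0,0,0.055],"yaw":0},
    {"dp":[0,0.01,0.095],"yaw":0},
    {"dp":[0,0.03,0.135],"yaw":0},
    {"dp":[0,0.06,0.17],"yaw":0},
    {"dp":[0,0.086,0.2],"yaw":0},
    {"dp":[0,0.086,0.2],"yaw":0},
    {"dp":[0,0.086,0.2],"yaw":0}
  ],
  "grip": -0.5
}}

```text
time_s: 19.22
tcp_pos: [0.4647, 0.2988, 0.2312]
eef_rot: [-179.8, 0.2, -91.0]
contact_force: [-1.1, 0.2, -1.2]
gripper_width: 0.0657
gripper_force: 0.0
```

```bash
python3 held.py; python3 -c "
from h import *
c=cap('wrist','w7.png'); print(blob(c,(248,100),.05,tol=25))"
```

```text
19.2167 [0.4647 0.2988 0.2312] [-179.8    0.2  -91. ] 0.06570711622534843 0.0
[  0.537   0.211 194.507  91.52  178.835]
  return _methods._mean(a, axis=axis, dtype=dtype,
  ret = ret.dtype.type(ret / rcount)
Traceback (most recent call last):
  File "held.py", line 5, in <module>
    print('held n',len(q),'top-tcp',np.round(np.median(q[:,2])-z,4),'y range rel',np.round(np.percentile(q[:,1],[1,99])-y,4))
                                                                                           ~~~~~~~~~~~~~^^^^^^^^^^^^^^^
IndexError: index -1 is out of bounds for axis 0 with size 0
```

{"method": "apply_moves", "body": {
  "targets": [
    {"dp":[0.01,0.04,0],"yaw":0},
    {"dp":[0.02,0.08,0],"yaw":0},
    {"dp":[0.03,0.12,0],"yaw":0},
    {"dp":[0.04,0.15,0],"yaw":0},
    {"dp":[0.045,0.163,0],"yaw":0},
    {"dp":[0.045,0.163,0],"yaw":0},
    {"dp":[0.045,0.163,0],"yaw":0}
  ]
}}

```text
time_s: 19.9
tcp_pos: [0.5085, 0.4584, 0.2259]
eef_rot: [179.8, -0.2, -91.1]
contact_force: [-0.2, -0.5, -0.5]
gripper_width: 0.0662
gripper_force: 0.0
```

Run:
```python
from h import *
s=get_state(); c=cap('wrist','w8.png'); P=cloud(c); print(s['tcp_pos'])
print('A',dep(P,.518,.377,.06,.0045,.013)); print('T',dep(P,.408,.352,.065,.006,.017))
```

```text
[0.50845168 0.45840921 0.2258706 ]
A (array([ 0.517,  0.377, 75.343, 50.081, 82.085]), 2365, np.float64(0.0089))
T (array([  0.408,   0.351,  75.768,  49.262, 100.766]), 2539, np.float64(0.0128))
```

{"method": "apply_moves", "body": {
  "targets": [
    {"dp":[0.004,-0.035,-0.02],"yaw":-3},
    {"dp":[0.008,-0.07,-0.05],"yaw":-6},
    {"dp":[0.008,-0.083,-0.085],"yaw":-6.8},
    {"dp":[0.008,-0.083,-0.125],"yaw":-6.8},
    {"dp":[0.008,-0.083,-0.16],"yaw":-6.8},
    {"dp":[0.008,-0.083,-0.19],"yaw":-6.8},
    {"dp":[0.008,-0.083,-0.21],"yaw":-6.8},
    {"dp":[0.008,-0.083,-0.225],"yaw":-6.8},
    {"dp":[0.008,-0.083,-0.234],"yaw":-6.8},
    {"dp":[0.008,-0.083,-0.24],"yaw":-6.8},
    {"dp":[0.008,-0.083,-0.243],"yaw":-6.8},
    {"dp":[0.008,-0.083,-0.243],"yaw":-6.8},
    {"dp":[0.008,-0.083,-0.243],"yaw":-6.8}
  ]
}}

```text
time_s: 21.03
tcp_pos: [0.5173, 0.3767, -0.0132]
eef_rot: [-180.0, 0.1, -97.9]
contact_force: [-1.3, 0.2, 0.6]
gripper_width: 0.0656
gripper_force: 0.0
```

{"method": "apply_moves", "body": {
  "targets": [
    {"dp":[0,0,0],"yaw":0},
    {"dp":[0,0,0],"yaw":0},
    {"dp":[0,0,0],"yaw":0},
    {"dp":[0,0,0],"yaw":0},
    {"dp":[0,0,0],"yaw":0}
  ],
  "grip": 1,
  "squeeze": 30
}}

```text
time_s: 21.45
tcp_pos: [0.517, 0.3767, -0.0136]
eef_rot: [-180.0, 0.0, -97.9]
contact_force: [-0.4, 0.6, 4.7]
gripper_width: 0.0491
gripper_force: 30.0
```

Gripped. I'll lift to the pre-place point at (0.464, 0.297).

{"method": "apply_moves", "body": {
  "targets": [
    {"dp":[0,0,0.02],"yaw":0},
    {"dp":[0,0,0.055],"yaw":0},
    {"dp":[-0.01,-0.01,0.09],"yaw":2},
    {"dp":[-0.025,-0.03,0.12],"yaw":4},
    {"dp":[-0.04,-0.055,0.14],"yaw":6},
    {"dp":[-0.053,-0.08,0.145],"yaw":6.8},
    {"dp":[-0.053,-0.08,0.145],"yaw":6.8},
    {"dp":[-0.053,-0.08,0.145],"yaw":6.8}
  ]
}}

```text
time_s: 22.12
tcp_pos: [0.4635, 0.2957, 0.132]
eef_rot: [-179.9, 0.1, -91.2]
contact_force: [0.6, 0.7, -1.0]
gripper_width: 0.0493
gripper_force: 30.0
```

```bash
sed -i 's/^print(.held n/if len(q)>50: print('"'"'held n/; s/^A=np.c_\[q\[:,:2\]-\[x,y\].*/&/' held.py; sed -n 5,6p held.py; python3 held.py
```

```text
if len(q)>50: print('held n',len(q),'top-tcp',np.round(np.median(q[:,2])-z,4),'y range rel',np.round(np.percentile(q[:,1],[1,99])-y,4))
A=np.c_[q[:,:2]-[x,y],np.ones(len(q))]; print('tilt',np.linalg.lstsq(A,q[:,2],rcond=None)[0].round(4))
22.1167 [0.4635 0.2957 0.132 ] [-1.799e+02  1.000e-01 -9.120e+01] 0.0493134433841251 29.999954402446747
held n 5634 top-tcp 0.0225 y range rel [-0.0377 -0.0004]
tilt [0.0015 0.0232 0.1549]
stack 3013 [-0.0005  0.0013  0.0509]
```

{"method": "apply_moves", "body": {
  "targets": [
    {"dp":[0,-0.035,0],"yaw":0},
    {"dp":[0,-0.07,0],"yaw":0},
    {"dp":[0,-0.086,-0.01],"yaw":0},
    {"dp":[0,-0.086,-0.03],"yaw":0},
    {"dp":[0,-0.086,-0.04],"yaw":0},
    {"dp":[0,-0.086,-0.05],"yaw":0},
    {"dp":[0,-0.086,-0.06],"yaw":0},
    {"dp":[0,-0.086,-0.07],"yaw":0},
    {"dp":[0,-0.086,-0.078],"yaw":0},
    {"dp":[0,-0.086,-0.084],"yaw":0},
    {"dp":[0,-0.086,-0.09],"yaw":0},
    {"dp":[0,-0.086,-0.093],"yaw":0},
    {"dp":[0,-0.086,-0.094],"yaw":0},
    {"dp":[0,-0.086,-0.094],"yaw":0}
  ]
}}

```text
time_s: 23.33
tcp_pos: [0.4639, 0.2105, 0.0368]
eef_rot: [-180.0, -0.0, -91.1]
contact_force: [-0.2, 0.2, -0.5]
gripper_width: 0.0496
gripper_force: 30.0
```

{"method": "apply_moves", "body": {
  "targets": [
    {"dp":[0,0,0],"yaw":0},
    {"dp":[0,0,0],"yaw":0},
    {"dp":[0,0,0],"yaw":0},
    {"dp":[0,0,0.02],"yaw":0},
    {"dp":[0,0,0.055],"yaw":0},
    {"dp":[0,-0.01,0.095],"yaw":0},
    {"dp":[0,-0.03,0.13],"yaw":0},
    {"dp":[0,-0.06,0.16],"yaw":0},
    {"dp":[0,-0.095,0.18],"yaw":0},
    {"dp":[-0.01,-0.13,0.192],"yaw":0},
    {"dp":[-0.02,-0.165,0.192],"yaw":0},
    {"dp":[-0.03,-0.2,0.192],"yaw":0},
    {"dp":[-0.04,-0.235,0.192],"yaw":0},
    {"dp":[-0.05,-0.27,0.192],"yaw":0},
    {"dp":[-0.055,-0.305,0.192],"yaw":0},
    {"dp":[-0.06,-0.34,0.192],"yaw":0},
    {"dp":[-0.064,-0.37,0.192],"yaw":0},
    {"dp":[-0.064,-0.376,0.192],"yaw":0},
    {"dp":[-0.064,-0.376,0.192],"yaw":0},
    {"dp":[-0.064,-0.376,0.192],"yaw":0}
  ],
  "grip": -0.5
}}

```text
time_s: 25.0
tcp_pos: [0.3997, -0.1658, 0.2288]
eef_rot: [-180.0, 0.0, -91.2]
contact_force: [-0.4, 0.3, 0.9]
gripper_width: 0.0657
gripper_force: 0.0
```

Run:
```python
from h import *
s=get_state(); c=cap('wrist','w9.png'); P=cloud(c); np.save('w9.npy',P); print(s['time_s'],s['tcp_pos'],s['eef_rot'])
print('C',blob(c,(300,100),.008,tol=30))
np.set_printoptions(linewidth=200)
for y in np.arange(-.30,-.19,.01):
  o=[]
  for x in np.arange(.336,.436,.006):
    m=(np.abs(P[...,0]-x)<.003)&(np.abs(P[...,1]-y)<.005)&(P[...,2]<.1)
    o.append(int(1000*np.percentile(P[m][:,2],95)) if m.sum()>3 else None)
  print(round(y,3),o)
t=cap('top'); Pt=cloud(t); q=Pt[(abs(Pt[...,0]-.464)<.02)&(abs(Pt[...,1]-.211)<.03)]; A=np.c_[q[:,:2]-[.464,.211],np.ones(len(q))]; print('stack',np.linalg.lstsq(A,q[:,2],rcond=None)[0].round(4))
```

```text
25.0 [ 0.39973304 -0.16579482  0.22884065] [-1.79982925e+02  1.14435394e-02 -9.12256205e+01]
C [ 3.99000e-01 -2.06000e-01  7.16812e+02  3.22616e+02  1.78860e+02]
-0.3 [1, 2, 2, 2, 2, 2, 2, 1, 1, 1, 2, 2, 1, 18, 18, 19, 19]
-0.29 [2, 2, 2, 1, 1, 3, 8, 8, 9, 8, 25, 26, 25, 25, 26, 25, 26]
-0.28 [2, 10, 10, 9, 9, 10, 9, 10, 10, 10, 26, 26, 26, 26, 26, 26, 26]
-0.27 [2, 10, 10, 9, 10, 10, 10, 9, 10, 9, 13, 25, 26, 25, 31, 30, 30]
-0.26 [2, 9, 10, 9, 9, 9, 10, 10, 10, 9, 9, 2, 1, 1, 30, 30, 23]
-0.25 [2, 8, 10, 10, 10, 9, 10, 9, 9, 10, 8, 2, 2, 2, 23, 22, 23]
-0.24 [2, 2, 10, 9, 9, 9, 10, 10, 10, 10, 10, 2, 2, 13, 13, 12, 12]
-0.23 [2, 1, 9, 10, 10, 10, 10, 10, 9, 10, 9, 2, 2, 1, 2, 2, 2]
-0.22 [2, 2, 10, 10, 10, 10, 9, 10, 10, 10, 10, 1, 2, 2, 1, 16, 16]
-0.21 [2, 2, 9, 9, 10, 9, 9, 9, 9, 10, 9, 2, 2, 1, 2, 14, 16]
-0.2 [2, 2, 2, 2, 2, 2, 1, 2, 2, 2, 2, 1, 2, 2, 2, 2, 2]
stack [-0.0272 -0.0211  0.0577]
```

View pics/w9.png

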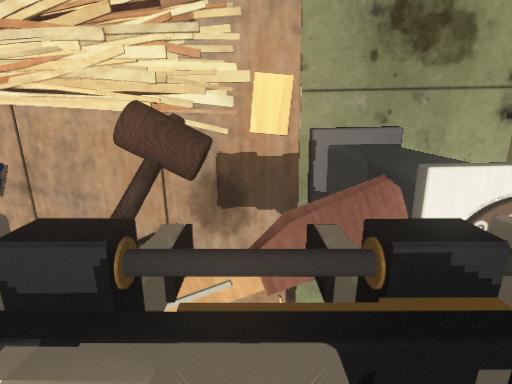

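The view shows spacer C at (272,103), with wood strips crowding its far half at (245,75). I'll grip it off-centre, near its clear end, set it down on the free bench where spacer A was, and regrip it at the centre.

Run:
```python
from h import *
c=cap('wrist'); P=np.load('w9.npy')
b=blob(c,(272,103),.008,tol=30); print(b)
l=np.array([np.cos(np.radians(b[4])),np.sin(np.radians(b[4]))]); print(b[:2]+l*np.array([[.02],[.022],[.024]]))
g=b[:2]+l*.023; n=np.array([l[1],-l[0]])
# obstacles in finger footprint frame
m=(P[...,2]>.004)&(P[...,2]<.1); q=P[m]; d=q[:,:2]-g; a=d@l; e=d@n
w=q[(abs(a)<.0115)&(e>.027)&(e<.06)]; print('n side', np.round(np.percentile(((w[:,:2]-g)@n),[0,1,5]),4) if len(w) else None)
w=q[(abs(a)<.0115)&(e<-.027)&(e>-.06)]; print('-n side', len(w))
```

```text
[ 0.37  -0.248 74.668 50.304 84.031]
[[ 0.37207981 -0.22810843]
 [ 0.37228779 -0.22611928]
 [ 0.37249577 -0.22413012]]
n side [0.0428 0.0428 0.0437]
-n side 0
```

Run:
```python
from h import *
P=np.load('w9.npy'); b0=np.array([.370,-.248]); l=np.array([np.cos(np.radians(84)),np.sin(np.radians(84))]); n=np.array([l[1],-l[0]])
m=(P[...,2]>.005)&(P[...,2]<.1); q=P[m]; d=q[:,:2]-b0; a=d@l; e=d@n
for k in np.arange(.0,.044,.002):
    w=e[(abs(a-k)<.0015)&(e>.027)&(e<.09)]; z=q[:,2][(abs(a-k)<.0015)&(e>.027)&(e<.09)]; print(round(k,3),len(w),round(w.min(),4) if len(w) else None, round(z[w.argmin()],3) if len(w) else None)
```

```text
0.0 84 0.0485 0.021
0.002 86 0.0483 0.022
0.004 87 0.0482 0.022
0.006 86 0.048 0.023
0.008 39 0.048 0.023
0.01 0 None None
0.012 27 0.0431 0.013
0.014 73 0.0428 0.013
0.016 78 0.0428 0.013
0.018 38 0.0597 0.01
0.02 6 0.0827 0.012
0.022 0 None None
0.024 0 None None
0.026 0 None None
0.028 0 None None
0.03 6 0.0831 0.014
0.032 26 0.0661 0.014
0.034 56 0.0544 0.014
0.036 68 0.0528 0.016
0.038 56 0.0528 0.015
0.04 40 0.0528 0.015
0.042 33 0.0539 0.014
```

Run:
```python
from h import *
P=np.load('w9.npy'); b0=np.array([.370,-.248]); l=np.array([np.cos(np.radians(84)),np.sin(np.radians(84))]); n=np.array([l[1],-l[0]])
m=(P[...,2]>.005)&(P[...,2]<.1); q=P[m]; d=q[:,:2]-b0; a=d@l; e=d@n
for k in np.arange(-.022,.012,.002):
    j=(abs(a-k)<.0015)&(e>.0265)&(e<.07); print(round(k,3),np.round(np.sort(e[j])[:1],4),q[:,2][j].max().round(3) if j.any() else '')
j=(e<-.0265)&(e>-.07)&(abs(a)<.015); print(j.sum())
```

```text
-0.022 [0.0293] 0.028
-0.02 [0.0426] 0.027
-0.018 [0.0643] 0.027
-0.016 [0.0575] 0.031
-0.014 [0.0491] 0.033
-0.012 [0.05] 0.032
-0.01 [0.05] 0.032
-0.008 [0.0582] 0.016
-0.006 [0.0489] 0.024
-0.004 [0.0487] 0.024
-0.002 [0.0486] 0.024
0.0 [0.0485] 0.024
0.002 [0.0483] 0.024
0.004 [0.0482] 0.024
0.006 [0.048] 0.024
0.008 [0.048] 0.023
0.01 [] 
0
```

A centred grasp, 3 mm toward the near end, clears the strips if the fingers open only 56 mm. That avoids regripping.

{"method": "apply_moves", "body": {
  "targets": [
    {"dp":[-0.01,-0.03,-0.02],"yaw":-2},
    {"dp":[-0.02,-0.06,-0.05],"yaw":-4},
    {"dp":[-0.031,-0.086,-0.085],"yaw":-4.9},
    {"dp":[-0.031,-0.086,-0.12],"yaw":-4.9},
    {"dp":[-0.031,-0.086,-0.15],"yaw":-4.9},
    {"dp":[-0.031,-0.086,-0.17],"yaw":-4.9},
    {"dp":[-0.031,-0.086,-0.17],"yaw":-4.9},
    {"dp":[-0.031,-0.086,-0.17],"yaw":-4.9}
  ],
  "grip": -0.27
}}

```text
time_s: 25.82
tcp_pos: [0.3688, -0.251, 0.0585]
eef_rot: [179.9, -0.0, -95.9]
contact_force: [0.1, 0.9, 0.8]
gripper_width: 0.0558
gripper_force: 0.0
```

```bash
python3 tip.py | head -1
python3 - <<'E'
from h import *
c=cap('wrist'); P=cloud(c)
b=dep(P,.37,-.248,.06,.0045,.0125); print(b)
E
```

```text
0.055648778806538436 [ 0.70623044 -0.58044416  1.27737812] [ 0.36986764 -0.25123948  0.05961395]
(array([ 0.37 , -0.249, 73.666, 50.044, 83.943]), 5342, np.float64(0.009))
```

{"method": "apply_moves", "body": {
  "targets": [
    {"dp":[0,0,-0.015],"yaw":0},
    {"dp":[0,0,-0.03],"yaw":0},
    {"dp":[0,0,-0.045],"yaw":0},
    {"dp":[0,0,-0.058],"yaw":0},
    {"dp":[0,0,-0.066],"yaw":0},
    {"dp":[0,0,-0.071],"yaw":0},
    {"dp":[0,0,-0.073],"yaw":0},
    {"dp":[0,0,-0.073],"yaw":0}
  ]
}}

```text
time_s: 26.58
tcp_pos: [0.3694, -0.2516, -0.0138]
eef_rot: [-180.0, -0.0, -96.0]
contact_force: [-0.3, -0.2, 0.1]
gripper_width: 0.0555
gripper_force: 0.0
```

{"method": "apply_moves", "body": {
  "targets": [
    {"dp":[0,0,0],"yaw":0},
    {"dp":[0,0,0],"yaw":0},
    {"dp":[0,0,0],"yaw":0},
    {"dp":[0,0,0],"yaw":0},
    {"dp":[0,0,0],"yaw":0}
  ],
  "grip": 1,
  "squeeze": 30
}}

```text
time_s: 27.0
tcp_pos: [0.3694, -0.2517, -0.0136]
eef_rot: [-179.9, -0.0, -96.0]
contact_force: [-0.7, 1.2, 6.0]
gripper_width: 0.0491
gripper_force: 30.0
```

{"method": "apply_moves", "body": {
  "targets": [
    {"dp":[0,0,0.02],"yaw":0},
    {"dp":[0,0,0.055],"yaw":0},
    {"dp":[0.005,0.005,0.095],"yaw":0},
    {"dp":[0.015,0.02,0.13],"yaw":1},
    {"dp":[0.03,0.045,0.16],"yaw":2},
    {"dp":[0.045,0.08,0.18],"yaw":3},
    {"dp":[0.06,0.115,0.19],"yaw":4},
    {"dp":[0.075,0.15,0.19],"yaw":4.9},
    {"dp":[0.085,0.185,0.19],"yaw":4.9},
    {"dp":[0.095,0.22,0.19],"yaw":4.9},
    {"dp":[0.095,0.26,0.19],"yaw":4.9},
    {"dp":[0.095,0.3,0.19],"yaw":4.9},
    {"dp":[0.095,0.34,0.19],"yaw":4.9},
    {"dp":[0.095,0.38,0.19],"yaw":4.9},
    {"dp":[0.095,0.42,0.19],"yaw":4.9},
    {"dp":[0.095,0.46,0.185],"yaw":4.9},
    {"dp":[0.095,0.5,0.17],"yaw":4.9},
    {"dp":[0.095,0.535,0.15],"yaw":4.9},
    {"dp":[0.095,0.545,0.145],"yaw":4.9},
    {"dp":[0.095,0.545,0.145],"yaw":4.9}
  ]
}}

```text
time_s: 28.67
tcp_pos: [0.4627, 0.2951, 0.1284]
eef_rot: [179.9, -0.2, -91.0]
contact_force: [-0.1, -0.8, -0.2]
gripper_width: 0.0493
gripper_force: 30.0
```

```bash
python3 held.py
```

```text
28.6667 [0.4627 0.2951 0.1284] [179.9  -0.2 -91. ] 0.04930907654463674 30.00006079673767
held n 5100 top-tcp 0.0225 y range rel [-0.034  -0.0003]
tilt [-0.0028  0.0309  0.1513]
stack 3297 [0.0005 0.0018 0.0589]
```

{"method": "apply_moves", "body": {
  "targets": [
    {"dp":[0,-0.035,0],"yaw":0},
    {"dp":[0,-0.07,0],"yaw":0},
    {"dp":[0,-0.086,-0.01],"yaw":0},
    {"dp":[0,-0.086,-0.03],"yaw":0},
    {"dp":[0,-0.086,-0.04],"yaw":0},
    {"dp":[0,-0.086,-0.05],"yaw":0},
    {"dp":[0,-0.086,-0.06],"yaw":0},
    {"dp":[0,-0.086,-0.07],"yaw":0},
    {"dp":[0,-0.086,-0.077],"yaw":0},
    {"dp":[0,-0.086,-0.083],"yaw":0},
    {"dp":[0,-0.086,-0.086],"yaw":0},
    {"dp":[0,-0.086,-0.086],"yaw":0},
    {"dp":[0,-0.086,-0.086],"yaw":0}
  ]
}}

```text
time_s: 29.8
tcp_pos: [0.464, 0.2077, 0.0448]
eef_rot: [-180.0, 0.0, -91.1]
contact_force: [0.2, -0.5, -0.1]
gripper_width: 0.0493
gripper_force: 30.0
```

{"method": "apply_moves", "body": {
  "targets": [
    {"dp":[0,0,0],"yaw":0},
    {"dp":[0,0,0],"yaw":0},
    {"dp":[0,0,0],"yaw":0},
    {"dp":[0,0,0.02],"yaw":0},
    {"dp":[0,0,0.055],"yaw":0},
    {"dp":[0,0.01,0.095],"yaw":0},
    {"dp":[0,0.03,0.135],"yaw":0},
    {"dp":[0,0.06,0.165],"yaw":0},
    {"dp":[0,0.089,0.184],"yaw":0},
    {"dp":[0,0.089,0.184],"yaw":0},
    {"dp":[0,0.089,0.184],"yaw":0}
  ],
  "grip": -0.5
}}

```text
time_s: 30.72
tcp_pos: [0.4641, 0.2982, 0.23]
eef_rot: [-179.9, 0.1, -91.0]
contact_force: [-0.7, -0.6, -0.8]
gripper_width: 0.0655
gripper_force: 0.0
```

```bash
python3 held.py 2>/dev/null
python3 - <<'E'
from h import *
c=cap('wrist','w10.png'); P=cloud(c)
print(dep(P,.464,.211,.045,.060,.0715))
q=P[(abs(P[...,0]-.464)<.02)&(abs(P[...,1]-.211)<.025)]; q=q[q[:,2]<.1]; A=np.c_[q[:,:2]-[.464,.211],np.ones(len(q))]; print(np.linalg.lstsq(A,q[:,2],rcond=None)[0].round(4))
hsv=cv2.cvtColor(c['image'],cv2.COLOR_RGB2HSV); m=(((hsv[...,0]<8)|(hsv[...,0]>172))&(hsv[...,1]>180)&(hsv[...,2]>120)).astype(np.uint8)
n,L,S,C=cv2.connectedComponentsWithStats(m); k=1+np.argmax(S[1:,4]); q=P[L==k]; zz=np.nanpercentile(q[:,2],80); q=q[q[:,2]>zz-.004]; print('cap',zz,rect(q[:,:2]))
E
```

```text
30.7167 [0.4641 0.2982 0.23  ] [-1.799e+02  1.000e-01 -9.100e+01] 0.06550377285247491 0.0
tilt [0. 0. 0.]
stack 1736 [0.0012 0.0007 0.0669]
(array([ 0.464,  0.211, 74.702, 50.082, 88.894]), 3262, np.float64(0.0669))
[0.0005 0.0049 0.0669]
cap 0.16539000088328742 [  0.609   0.208  30.967  30.426 149.034]
```

All three spacers sit flat and square, with the stack top reading 0.0669 against a nominal 0.066. Now the second cap press, same motion as before.

{"method": "apply_moves", "body": {
  "targets": [
    {"dp":[0.03,-0.02,0.0],"yaw":0},
    {"dp":[0.065,-0.04,0],"yaw":0},
    {"dp":[0.1,-0.06,0],"yaw":0},
    {"dp":[0.13,-0.08,0],"yaw":0},
    {"dp":[0.145,-0.089,-0.02],"yaw":0},
    {"dp":[0.145,-0.089,-0.045],"yaw":0},
    {"dp":[0.145,-0.089,-0.065],"yaw":0},
    {"dp":[0.145,-0.089,-0.075],"yaw":0},
    {"dp":[0.145,-0.089,-0.075],"yaw":0},
    {"dp":[0.145,-0.089,-0.075],"yaw":0},
    {"dp":[0.145,-0.089,-0.077],"yaw":0},
    {"dp":[0.145,-0.089,-0.08],"yaw":0},
    {"dp":[0.145,-0.089,-0.083],"yaw":0},
    {"dp":[0.145,-0.089,-0.086],"yaw":0},
    {"dp":[0.145,-0.089,-0.088],"yaw":0},
    {"dp":[0.145,-0.089,-0.088],"yaw":0}
  ],
  "grip": 1,
  "squeeze": 10
}}

```text
time_s: 32.15
tcp_pos: [0.6093, 0.2079, 0.1413]
eef_rot: [-179.9, 0.0, -91.1]
contact_force: [-0.5, 0.8, 4.6]
gripper_width: 0.0001
gripper_force: 2.5
```

{"method": "apply_moves", "body": {
  "targets": [
    {"dp":[0,0,-0.001],"yaw":0},
    {"dp":[0,0,-0.002],"yaw":0},
    {"dp":[0,0,-0.003],"yaw":0},
    {"dp":[0,0,-0.003],"yaw":0},
    {"dp":[0,0,-0.003],"yaw":0}
  ]
}}

```text
time_s: 32.57
tcp_pos: [0.6094, 0.2079, 0.1395]
eef_rot: [-179.9, 0.1, -91.1]
contact_force: [-2.6, 2.3, 10.3]
gripper_width: 0.0005
gripper_force: 5.1
```

{"method": "apply_moves", "body": {
  "targets": [
    {"dp":[0,0,-0.0015],"yaw":0},
    {"dp":[0,0,-0.0015],"yaw":0},
    {"dp":[0,0,-0.0015],"yaw":0}
  ]
}}

```text
time_s: 32.82
tcp_pos: [0.6096, 0.2079, 0.1393]
eef_rot: [-179.8, 0.1, -91.1]
contact_force: [-6.5, 1.2, 18.0]
gripper_width: 0.0004
gripper_force: 9.0
```

{"method": "apply_moves", "body": {
  "targets": [
    {"dp":[0,0,0],"yaw":0},
    {"dp":[0,0,0.01],"yaw":0},
    {"dp":[0,0,0.04],"yaw":0},
    {"dp":[0,0,0.075],"yaw":0},
    {"dp":[-0.015,0.025,0.092],"yaw":0},
    {"dp":[-0.035,0.055,0.092],"yaw":0},
    {"dp":[-0.06,0.085,0.092],"yaw":0},
    {"dp":[-0.085,0.115,0.092],"yaw":0},
    {"dp":[-0.11,0.145,0.092],"yaw":0},
    {"dp":[-0.135,0.175,0.092],"yaw":0},
    {"dp":[-0.16,0.205,0.092],"yaw":0},
    {"dp":[-0.18,0.225,0.092],"yaw":0},
    {"dp":[-0.189,0.232,0.092],"yaw":0},
    {"dp":[-0.189,0.232,0.092],"yaw":0},
    {"dp":[-0.189,0.232,0.092],"yaw":0}
  ],
  "grip": -0.5
}}

```text
time_s: 34.07
tcp_pos: [0.4193, 0.4393, 0.228]
eef_rot: [180.0, -0.1, -91.0]
contact_force: [1.0, -0.8, -0.2]
gripper_width: 0.066
gripper_force: 0.0
```

Run:
```python
from h import *
s=get_state(); c=cap('wrist','w11.png'); P=cloud(c); print(s['time_s'],s['tcp_pos'],s['eef_rot'])
print('T',dep(P,.408,.351,.07,.006,.017))
q=P[(P[...,2]>.006)&(P[...,2]<.1)&(abs(P[...,1]-.352)<.02)&(P[...,0]>.3)&(P[...,0]<.5)]; print(np.percentile(q[:,0],[0,100]))
t=cap('top'); Pt=cloud(t); q=Pt[(abs(Pt[...,0]-.609)<.02)&(abs(Pt[...,1]-.208)<.02)]; print('cap z',np.nanpercentile(q[:,2],[90,98]))
```

```text
34.0667 [0.41929931 0.4392944  0.22801226] [ 1.79971440e+02 -5.18768744e-02 -9.10426053e+01]
T (array([  0.407,   0.351,  75.261,  50.071, 101.065]), 2419, np.float64(0.0129))
[0.37836692 0.43658061]
cap z [0.16764645 0.17154206]
```

{"method": "apply_moves", "body": {
  "targets": [
    {"dp":[-0.004,-0.035,-0.02],"yaw":5},
    {"dp":[-0.008,-0.07,-0.05],"yaw":10},
    {"dp":[-0.0125,-0.089,-0.085],"yaw":12.1},
    {"dp":[-0.0125,-0.089,-0.125],"yaw":12.1},
    {"dp":[-0.0125,-0.089,-0.16],"yaw":12.1},
    {"dp":[-0.0125,-0.089,-0.19],"yaw":12.1},
    {"dp":[-0.0125,-0.089,-0.21],"yaw":12.1},
    {"dp":[-0.0125,-0.089,-0.225],"yaw":12.1},
    {"dp":[-0.0125,-0.089,-0.235],"yaw":12.1},
    {"dp":[-0.0125,-0.089,-0.241],"yaw":12.1},
    {"dp":[-0.0125,-0.089,-0.241],"yaw":12.1},
    {"dp":[-0.0125,-0.089,-0.241],"yaw":12.1}
  ]
}}

```text
time_s: 35.17
tcp_pos: [0.4079, 0.3504, -0.0123]
eef_rot: [-180.0, 0.0, -79.1]
contact_force: [0.7, -0.1, 0.2]
gripper_width: 0.066
gripper_force: 0.0
```

{"method": "apply_moves", "body": {
  "targets": [
    {"dp":[0,0,0],"yaw":0},
    {"dp":[0,0,0],"yaw":0},
    {"dp":[0,0,0],"yaw":0},
    {"dp":[0,0,0],"yaw":0},
    {"dp":[0,0,0],"yaw":0}
  ],
  "grip": 1,
  "squeeze": 30
}}

```text
time_s: 35.58
tcp_pos: [0.4076, 0.3509, -0.0119]
eef_rot: [-179.9, 0.1, -79.0]
contact_force: [-1.7, -0.6, 7.0]
gripper_width: 0.0494
gripper_force: 30.0
```

{"method": "apply_moves", "body": {
  "targets": [
    {"dp":[0,0,0.02],"yaw":0},
    {"dp":[0,0,0.055],"yaw":0},
    {"dp":[0.01,-0.005,0.09],"yaw":-4},
    {"dp":[0.025,-0.02,0.12],"yaw":-8},
    {"dp":[0.045,-0.04,0.145],"yaw":-12.1},
    {"dp":[0.0565,-0.054,0.155],"yaw":-12.1},
    {"dp":[0.0565,-0.054,0.155],"yaw":-12.1},
    {"dp":[0.0565,-0.054,0.155],"yaw":-12.1}
  ]
}}

```text
time_s: 36.25
tcp_pos: [0.4643, 0.2959, 0.1429]
eef_rot: [-180.0, 0.1, -91.2]
contact_force: [0.3, -0.9, -0.7]
gripper_width: 0.0498
gripper_force: 30.0
```

```bash
python3 held.py
```

```text
36.25 [0.4643 0.2959 0.1429] [-1.80e+02  1.00e-01 -9.12e+01] 0.049819388154310154 29.999825656414032
held n 5860 top-tcp 0.0248 y range rel [-0.0376 -0.0004]
tilt [0.0025 0.0416 0.1683]
stack 3187 [0.0014 0.0018 0.0669]
```

{"method": "apply_moves", "body": {
  "targets": [
    {"dp":[0,-0.035,0],"yaw":0},
    {"dp":[0,-0.07,0],"yaw":0},
    {"dp":[0,-0.086,-0.015],"yaw":0},
    {"dp":[0,-0.086,-0.035],"yaw":0},
    {"dp":[0,-0.086,-0.048],"yaw":0},
    {"dp":[0,-0.086,-0.058],"yaw":0},
    {"dp":[0,-0.086,-0.068],"yaw":0},
    {"dp":[0,-0.086,-0.077],"yaw":0},
    {"dp":[0,-0.086,-0.083],"yaw":0},
    {"dp":[0,-0.086,-0.087],"yaw":0},
    {"dp":[0,-0.086,-0.088],"yaw":0},
    {"dp":[0,-0.086,-0.088],"yaw":0}
  ]
}}

```text
time_s: 37.3
tcp_pos: [0.4639, 0.2107, 0.0543]
eef_rot: [-180.0, 0.0, -91.1]
contact_force: [0.1, -0.3, -0.5]
gripper_width: 0.0497
gripper_force: 30.0
```

{"method": "apply_moves", "body": {
  "targets": [
    {"dp":[0,0,0],"yaw":0},
    {"dp":[0,0,0],"yaw":0},
    {"dp":[0,0,0],"yaw":0},
    {"dp":[0,0,0.02],"yaw":0},
    {"dp":[0,0,0.055],"yaw":0},
    {"dp":[0,0.01,0.095],"yaw":0},
    {"dp":[0,0.03,0.135],"yaw":0},
    {"dp":[0,0.06,0.165],"yaw":0},
    {"dp":[0,0.086,0.175],"yaw":0},
    {"dp":[0,0.086,0.175],"yaw":0},
    {"dp":[0,0.086,0.175],"yaw":0}
  ],
  "grip": -0.5
}}

```text
time_s: 38.22
tcp_pos: [0.4639, 0.2978, 0.23]
eef_rot: [-179.9, 0.1, -91.0]
contact_force: [-1.3, -0.6, -0.5]
gripper_width: 0.0659
gripper_force: 0.0
```

Run:
```python
from h import *
c=cap('wrist','w12.png'); P=cloud(c)
print(dep(P,.464,.211,.045,.072,.084))
q=P[(abs(P[...,0]-.464)<.02)&(abs(P[...,1]-.211)<.025)]; q=q[q[:,2]<.1]; A=np.c_[q[:,:2]-[.464,.211],np.ones(len(q))]; print(np.linalg.lstsq(A,q[:,2],rcond=None)[0].round(4))
im=c['image'][20:190,30:330]; cv2.imwrite('pics/w12c.png',cv2.resize(im,None,fx=2.6,fy=2.6)[...,::-1])
```

```text
(array([ 0.464,  0.211, 74.15 , 50.196, 88.939]), 3476, np.float64(0.0789))
[-0.002  -0.0006  0.0789]
```

View pics/w12c.png

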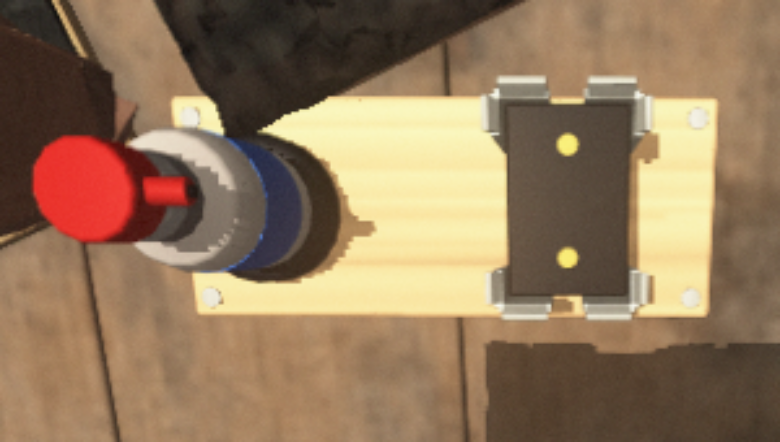

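The black plate lies flat and square at (568,200), pins up, and the cap is up. I'll do one last check for a missed spacer and then hand in.

Run:
```python
from h import *
t=cap('top'); z=np.load('t0.npz')
for nm,im in (('t0',z['im']),('now',t['image'])):
    lab=cv2.cvtColor(cv2.GaussianBlur(im,(3,3),0),cv2.COLOR_RGB2LAB).astype(int); ref=cv2.cvtColor(np.uint8([[[220,190,132]]]),cv2.COLOR_RGB2LAB)[0,0].astype(int)
    m=(np.linalg.norm((lab-ref)*[.5,1.5,1.5],axis=2)<18).astype(np.uint8)
    n,L,S,C=cv2.connectedComponentsWithStats(m); print(nm,[(C[k].round().tolist(),int(S[k,4])) for k in range(1,n) if 80<S[k,4]<500])
```

```text
t0 [([207.0, 201.0], 478), ([168.0, 208.0], 213), ([144.0, 218.0], 211), ([208.0, 234.0], 222), ([325.0, 248.0], 234)]
now [([207.0, 201.0], 441), ([208.0, 235.0], 206)]
```

No loose spacers remain; the only pale areas left are the jig base.

```bash
python3 -c "
from h import *
print(r.close_job())"
```

```text
the job is handed in; nothing more can be done
None
```

The guitar heel is made up in the jig and handed in at about 38 s: block, first spray press, three spacers, second press, then the black top plate, all flat and square in the pocket with the cap back up and the tape not touched.

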